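# Flip a radio board onto its programming dock

### The job

The radio circuit board lies component side down on the desk in front of the programming dock. With the fingertips, push it against the front edge of the dock's raised deck until it tips up on that edge and rolls over onto the deck, component side up; then push it along the deck until it is fully home, flat and square against the back-stop. Do not pick the board up or carry it, and leave the mug, the torch and the carton where they are.

Things in the scene. Friction and masses are not known exactly. Their poses are not given: they have to be found in the camera images.
- dock: Dock, fixed: bare aluminium deck 140 mm wide, top 14 mm above the desk, its front edge a sheer step. Origin on the desk at the middle of the foot of the front edge; x points across the deck to the back, y along the front edge, z up. 125 mm behind the front edge rises the back-stop, the sheer front of a grey housing 140 mm wide, 50 mm deep, its top 50 mm above the desk.
- stop (a point): Middle of the foot of the back-stop: 125 mm behind the deck's front edge and 2 mm above the deck, axes as the dock's.
- board: Loose, about 80 g: green board 80 x 60 x 4 mm, a finned metal heat sink 48 x 46 x 9 mm on its component side, 8 mm from the +x end, 24 mm from the -x end. Starts heat sink down: board 9 to 13 mm above the desk, +x end 5 to 30 mm from the dock, up to 15 degrees askew. Origin: mid-length, in the plane of the fin tips; x along the 80 mm, y the 60 mm, z towards the bare back (up at first).
- board_mid (a point): Centre of the green board, midway through its thickness (11 mm from board's origin along its z); axes as the board's.
- edge_a (a point): Middle of the board's 60 mm edge at its -x end (away from the dock at the start), midway through the board's thickness.
- edge_b (a point): Middle of the board's 60 mm edge at its +x end (towards the dock at the start), midway through the board's thickness.
- mug: Blue mug, 76 mm across, 85 mm tall, upright beside the dock; origin at the centre of its foot. To be left alone.
- torch: Black torch standing on its tail, 42 mm across, 110 mm tall, beside the dock; origin at the centre of its foot. To be left alone.
- carton: Small brown carton, 75 x 110 x 30 mm, lying beside the dock; origin at the centre of its underside. To be left alone.
Not all that is in view belongs to the job. Of the things shaped like the board, the green one is meant.

How it is judged:
By the outcome, as a careful person would: the job done as asked, in the order asked, and still so for the second after the job is handed in, with the robot touching nothing.
It also fails if it takes over 58 s, if anything falls off the work surface, if the arm or the gripper's body presses on something with over 40 N, if the wrist force passes 120 N, or if a joint passes its speed limit or range.

### The arm

A 6-joint arm with a two-finger parallel gripper is mounted at the origin on the work surface. World frame = base frame: x ahead of the robot, y to its left, z up, the work surface at z = 0. Lengths are in m, angles in rad, forces in N, time in s.
With the tool pointing down it reaches from about 0.3 to 0.875 m from the base axis. Payload 6.4 kg.
Tool frame: the origin (TCP) lies midway between the tips of the shut fingers; the grasp point (between the pads) lies 19 mm behind it; x points along the fingers, y is the direction in which the jaws open and shut, and the axes are right-handed (so a half turn about x gives the same grasp; the last joint's range is limited). The gripper opens to 88 mm and grips with 3 to 60 N. Pads are 18 mm wide; open, the fingers measure 123 mm over their backs; the gripper's body (75 mm by 187 mm) begins 45 mm behind the grasp point.
Start: joints at [0.988, 0.181, 1.607, -0, 1.354, -0.206], TCP at [0.212, 0.535, 0.199] pointing down, gripper open.
Joint ranges: [-2.99, 2.99], [-0.89, 2.07], [0.3, 2.58], [-1.14, 4.28], [0, 2.63], [-3.12, 3.12]. Speed limits (rad/s): [2.57, 2.57, 3.01, 3.14, 3.14, 3.14].

### API

Orientations are given as a unit quaternion [x, y, z, w].
In Python, from bench import r, eyes gives the robot as it stands.
- The arm moves only by the tool apply_moves, never from a script. Its argument "steps" is a list that holds one entry, the list of rows, each a list of 7 numbers: the opening, from -1 (shut) to 1 (fully open), then the shift along the tool's x, y, z in mm, then the turn, a rotation vector about the tool's x, y, z in degrees. A call has 1 to 5 rows; each row shifts and turns the commanded pose from where the row before left it, along the tool's axes as they then stand; what a row does not reach is not made up. A row lasts 1/10 s, in which the tool goes at most 50 mm and 8.59 degrees, less where a joint would pass 70% of its speed; a pose out of reach is approached as far as the arm can. A call is refused whole if a number of a shift passes 50 or a number of a turn 8.59, either way. A call with a gripper value outside its range is refused whole. The fingers move at their own pace and stop on an object; the grip force is fixed at half the most. Time passes only in rows, so rows that do not move let the fingers close. It gives the time, the measured TCP pose, the force and the opening at its end, in the units of the state.
- r.get_state(): the state, without advancing time (a new reading comes with each control period).
- eyes.capture(name): name is "scene" or "top" or "wrist"; returns a dict with "img" (480x640x3 uint8, red, green, blue), "intrinsics" (3x3 intrinsics, pixels), "camera_from_world" (4x4, takes a point from world to camera coordinates). Camera axes: x right, y down, z forward; pixel columns grow to the right and rows downward; lengths in m; the calibration is good to about 2 mm. A picture is of the moment at which its call begins. There is no depth.
- r.hand_in(): hands the job in, once; it reports no verdict.
The state is a dict: "clock": time; "joint_positions": joint angles; "dq": joint speeds; "joint_efforts": joint torques, N m; "ee_pos": TCP position; "tool_rot": TCP orientation; "contact_force": force on the tool from outside, world axes, zero at the start; "moment": the same for the moment, N m; "finger_gap": finger opening in m.
Only numpy, scipy, OpenCV 4.12 (cv2) and the standard library are available. Lean on these libraries where they do the work, as an engineer would, in place of code of your own. Each camera call takes 0.05 s, during which the arm holds its last target.

## Working session

There is one attempt and no reset: what is moved stays moved. The work goes in short steps, Python scripts to look and compute and a tool call to move; the robot and the scene stay as the last step left them, time stands still between calls to the robot, and variables do not carry over. Pictures are saved under pics/ and viewed, and the job is handed in when it is done.

Besides the shell and the picture viewer there is one more tool, called after ">>>" in YAML: its name, and indented under it one key for each argument. apply_moves: Moves the arm, as the interface text tells. Its arguments: {"type":"object","properties":{"steps":{"type":"array","items":{"type":"array","items":{"type":"array","items":{"type":"number"}}}}},"required":["steps"]}

```bash
ls; mkdir -p pics; python3 - <<'E'
from bench import r,eyes
import cv2,numpy as np
s=r.get_state();print(s)
for n in("scene","top","wrist"):
    c=eyes.capture(n);cv2.imwrite(f"pics/{n}0.png",c["img"][:,:,::-1]);np.savez(f"pics/{n}0.npz",**c);print(n,c["intrinsics"].tolist(),np.round(c["camera_from_world"],4).tolist())
E
```

```text
pics
{'clock': 0.0, 'joint_positions': array([ 9.87728668e-01,  1.81480643e-01,  1.60802633e+00, -1.80929768e-05,
        1.35378856e+00, -2.06308002e-01]), 'dq': array([ 6.95396082e-04, -3.18436766e-04, -3.35835065e-05,  6.62947055e-04,
        1.64309411e-03,  1.67337362e-03]), 'joint_efforts': array([-2.15416931e-04, -4.33863187e+01, -3.41853940e+01,  7.01782317e-02,
        3.82705126e-02, -8.75087267e-05]), 'ee_pos': array([0.2111999 , 0.53415456, 0.1985353 ]), 'tool_rot': array([ 0.13185863,  0.69482305, -0.13297498,  0.69437157]), 'contact_force': array([-0.11169127,  0.74474618, -0.01361576]), 'moment': array([-0.00332736,  0.02544438, -0.01940482]), 'finger_gap': 0.08798713686543765}
scene [[523.6133750763529, 0.0, 316.8876594116798], [0.0, 523.6133750763529, 245.73891118562403], [0.0, 0.0, 1.0]] [[0.7984, 0.6019, -0.0151, -0.4934], [0.4169, -0.5707, -0.7074, -0.1892], [-0.4344, 0.5585, -0.7066, 1.2882], [0.0, 0.0, 0.0, 1.0]]
top [[578.092763400185, 0.0, 322.32024615881926], [0.0, 578.092763400185, 241.56381565026558], [0.0, 0.0, 1.0]] [[-0.0186, -0.9998, 0.0077, 0.0468], [-0.9966, 0.0179, -0.0806, 0.5938], [0.0805, -0.0091, -0.9967, 1.1828], [0.0, 0.0, 0.0, 1.0]]
wrist [[381.846055743966, 0.0, 319.7144472158456], [0.0, 381.846055743966, 240.97418460725186], [0.0, 0.0, 1.0]] [[0.3693, 0.9293, -0.0016, -0.5736], [0.8868, -0.3519, 0.2995, -0.0417], [0.2778, -0.112, -0.9541, 0.391], [0.0, 0.0, 0.0, 1.0]]
```

View pics/scene0.png

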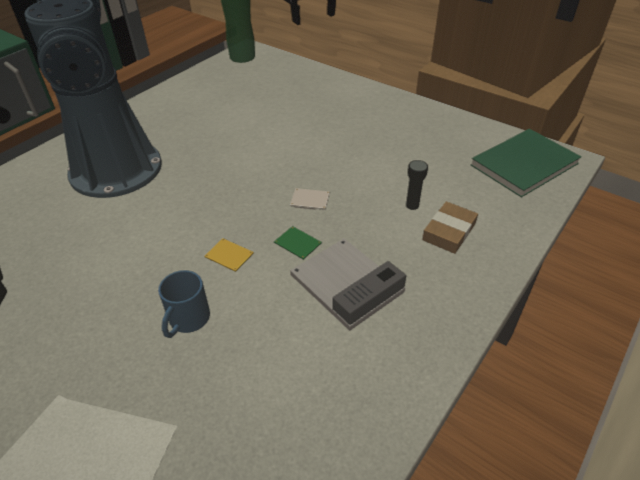

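View pics/top0.png

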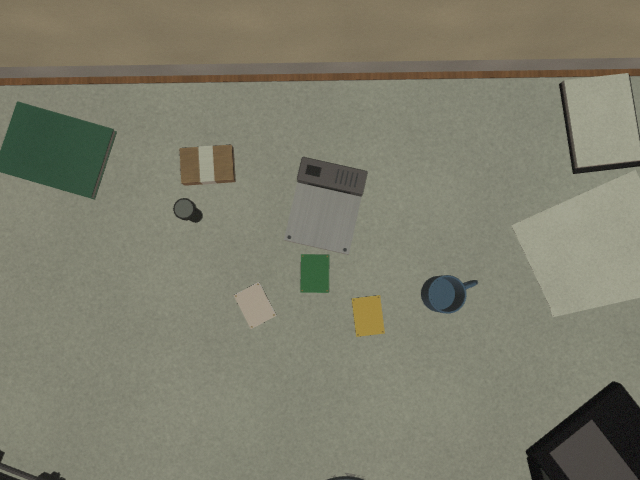

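View pics/wrist0.png

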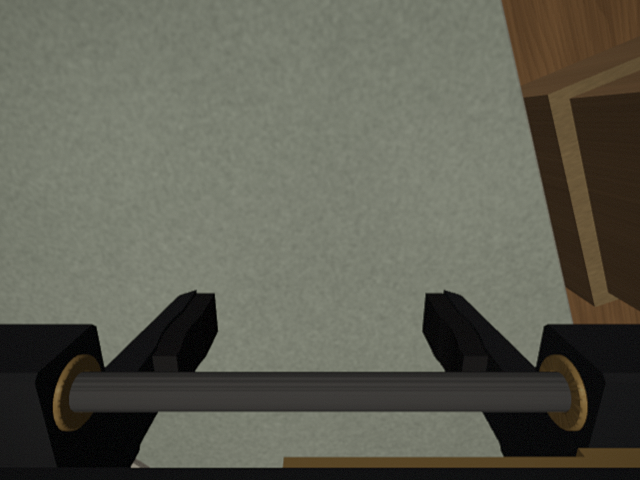

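In the top view, three things are board-shaped: green (315,273), yellow (368,316) and pale (255,305). The large green one at (55,150) is a book. The green one at (315,273) fits: it is the right colour and lies just in front of the dock's deck (325,220). I'll crop and measure it now.

```bash
cat > h.py <<'E'
import numpy as np,cv2
def ray(c,uv):
    K=c["intrinsics"];T=c["camera_from_world"];R=T[:3,:3]
    o=-R.T@T[:3,3];d=R.T@np.linalg.inv(K)@np.array([uv[0],uv[1],1.]);return o,d
def onz(c,uv,z):
    o,d=ray(c,uv);return o+d*(z-o[2])/d[2]
def proj(c,p):
    T=c["camera_from_world"];q=T[:3,:3]@np.array(p)+T[:3,3];q=c["intrinsics"]@q;return q[:2]/q[2]
def big(m):
    cs,_=cv2.findContours(m.astype(np.uint8),cv2.RETR_EXTERNAL,cv2.CHAIN_APPROX_NONE);return max(cs,key=cv2.contourArea)
def green(c,roi):
    i=c["img"].astype(int);m=(i[...,1]>i[...,0]*1.35)&(i[...,1]>i[...,2]*1.25)
    k=np.zeros_like(m);x0,y0,x1,y1=roi;k[y0:y1,x0:x1]=1;return m&k
E
python3 - <<'E'
from h import *
t=dict(np.load("pics/top0.npz"));s=dict(np.load("pics/scene0.npz"))
for n,c,roi in(("top",t,(280,240,350,310)),("scene",s,(265,215,330,265))):
    k=big(green(c,roi));rc=cv2.boxPoints(cv2.minAreaRect(k)) if n=="top" else cv2.approxPolyDP(k,4,True)[:,0]
    P=np.array([onz(c,p,.013) for p in rc])
    print(n,cv2.contourArea(k),rc.tolist(),P.round(4).tolist(),np.linalg.norm(P-np.roll(P,1,0),axis=1).round(4),P.mean(0))
im=t["img"][140:340,230:430,::-1];cv2.imwrite("pics/crop0.png",cv2.resize(im,(600,600),interpolation=cv2.INTER_CUBIC))
im=s["img"][180:340,230:430,::-1];cv2.imwrite("pics/crop1.png",cv2.resize(im,(750,600),interpolation=cv2.INTER_CUBIC))
E
```

```text
top 985.0 [[301.0, 254.0], [328.0, 254.0], [328.0, 292.0], [301.0, 292.0]] [[0.5701, 0.0811, 0.013], [0.569, 0.0244, 0.013], [0.4894, 0.0259, 0.013], [0.4905, 0.0824, 0.013]] [0.0796 0.0568 0.0796 0.0565] [0.52975469 0.05345397 0.013     ]
scene 719.5 [[275, 241], [302, 258], [320, 243], [295, 228]] [[0.4895, 0.0271, 0.013], [0.5646, 0.0218, 0.013], [0.5681, 0.0772, 0.013], [0.4983, 0.0821, 0.013]] [0.0558 0.0752 0.0555 0.07  ] [0.53011783 0.05204766 0.013     ]
```

View pics/crop0.png

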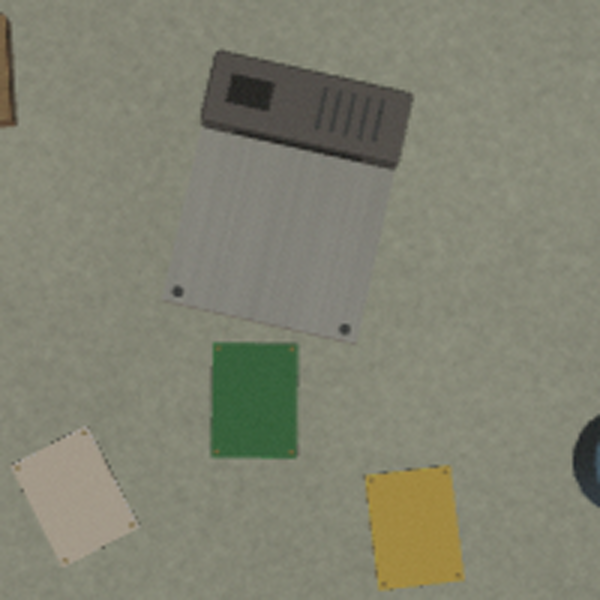

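View pics/crop1.png

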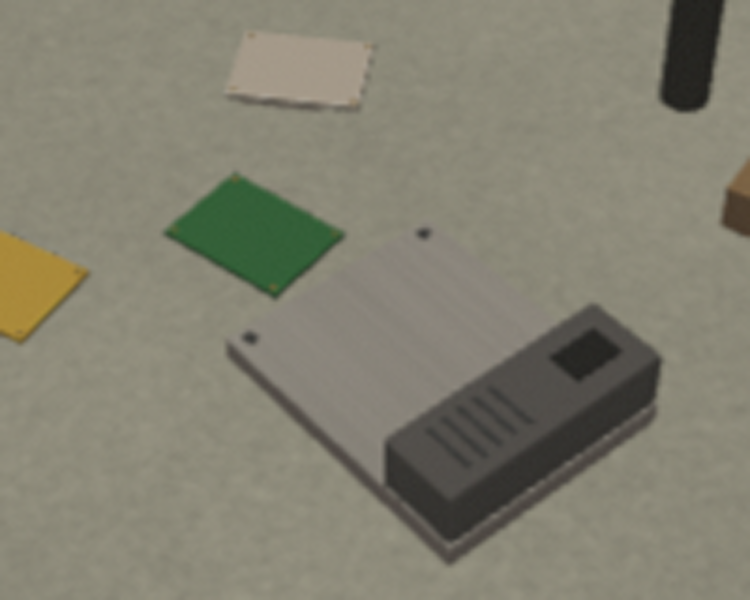

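The crop shows the green board at (255,400), 80 x 57 mm as measured, so it is the one meant. Next I'll get the dock frame and the finger geometry.

```bash
python3 - <<'E'
from h import *
from scipy.spatial.transform import Rotation as R
t=dict(np.load("pics/top0.npz"));s=dict(np.load("pics/scene0.npz"))
A=onz(t,(230+164/3,140+300/3),.014);B=onz(t,(230+356/3,140+342/3),.014)
print("top front L,R",A,B,np.linalg.norm(A-B),"yaw",np.degrees(np.arctan2(-(A-B)[0],(A-B)[1])))
H=[onz(t,(230+u/3,140+v/3),.05) for u,v in((217,51),(412,93),(397,167),(203,126))];print("housing top",np.round(H,4).tolist())
# scene: front corners crop(228,347) & (418,228)?
k=3.75
A2=onz(s,(230+228/k,180+347/k),.014);print("scene front R",A2)
A3=onz(s,(230+595/k,180+303/k),.05);print("scene housing back-left top",A3)
# line fits of green edges
k=big(green(t,(280,240,350,310)))[:,0].astype(float);print(k.min(0),k.max(0))
L=np.array([k[k[:,1]==v][:,0].min() for v in range(258,290)]);Rr=np.array([k[k[:,1]==v][:,0].max() for v in range(258,290)])
print("slopes",np.polyfit(range(258,290),L,1),np.polyfit(range(258,290),Rr,1))
print(R.from_quat([0.13185863,0.69482305,-0.13297498,0.69437157]).as_matrix().round(3))
E
```

```text
top front L,R [0.60010405 0.1149866  0.014     ] [ 0.56817865 -0.01901657  0.014     ] 0.13775369262769221 yaw -13.400541475869973
housing top [[0.7684, 0.0742, 0.05], [0.7369, -0.0594, 0.05], [0.6857, -0.0478, 0.05], [0.7164, 0.0846, 0.05]]
scene front R [ 0.57174225 -0.02247246  0.014     ]
scene housing back-left top [0.72381748 0.08551281 0.05      ]
[301. 254.] [328. 292.]
slopes [-2.45903602e-15  3.01000000e+02] [-1.57031274e-15  3.28000000e+02]
[[-0.001  0.368  0.93 ]
 [-0.001  0.93  -0.368]
 [-1.    -0.002 -0.   ]]
```

```bash
cat >> h.py <<'E'
from scipy.spatial.transform import Rotation as Ro
YAW=np.radians(-13.3);DR=Ro.from_euler('z',YAW).as_matrix();DO=np.array([.5845,.048,0])
def dock(p): return DR.T@(np.array(p)-DO)
def world(p): return DO+DR@np.array(p)
def st(s):
    p=dock(s["ee_pos"])*1e3;M=DR.T@Ro.from_quat(s["tool_rot"]).as_matrix()
    print("t",round(s["clock"],2),"dock mm",p.round(1),"tilt",np.degrees(np.arctan2(M[0,0],-M[2,0])).round(1),"yawerr",np.degrees(np.arctan2(-M[0,1],M[1,1])).round(1),"F",(DR.T@s["contact_force"]).round(1),"gap",round(s["finger_gap"]*1e3,1));return M
def go(s,x,y,z):
    M=st(s);print("tool delta mm",(M.T@(np.array([x,y,z])-dock(s["ee_pos"])*1e3)).round(1))
E
python3 -c "
from h import *
from bench import r
go(r.get_state(),-130,-10,60)
for n,q in(('top',0),):
  pass"
```

```text
t 0.15 dock mm [-475.1  387.4  198.7] tilt -0.0 yawerr -8.3 F [-0.2  0.2  0.3] gap 88.2
tool delta mm [ 139.1 -343.3  398.8]
```

>>> apply_moves:
  steps:
    - [[-0.4,0,0,0,-8.3,0,0],[-0.4,0,0,0,0,-8.5,0],[-0.4,0,0,0,0,-8.5,0]]

```text
clock: 0.45
ee_pos: [0.2135, 0.5348, 0.2004]
tool_rot: [0.07, 0.588, -0.093, 0.8]
contact_force: [0.3, -0.4, -0.3]
finger_gap: 0.066
```

```bash
python3 -c "
from h import *
from bench import r
go(r.get_state(),-130,-8,60)"
```

```text
t 0.45 dock mm [-473.   388.4  200.4] tilt 17.3 yawerr -0.1 F [ 0.3 -0.3 -0.3] gap 66.0
tool delta mm [ 235.4 -396.   286.8]
```

>>> apply_moves:
  steps:
    - [[-0.4,19,-33,24,0,0,0],[-0.4,19,-33,24,0,0,0],[-0.4,19,-33,24,0,0,0],[-0.4,19,-33,24,0,0,0],[-0.4,19,-33,24,0,0,0]]

```text
clock: 0.95
ee_pos: [0.3124, 0.3399, 0.1431]
tool_rot: [0.068, 0.591, -0.093, 0.799]
contact_force: [-0.1, -0.5, 0.1]
finger_gap: 0.0272
```

>>> apply_moves:
  steps:
    - [[-0.4,19,-33,24,0,0,0],[-0.4,19,-33,24,0,0,0],[-0.4,19,-33,24,0,0,0],[-0.4,19,-33,24,0,0,0],[-0.4,19,-33,24,0,0,0]]

```text
clock: 1.45
ee_pos: [0.4136, 0.1464, 0.0877]
tool_rot: [0.069, 0.59, -0.093, 0.799]
contact_force: [0.9, 0.4, -0.1]
finger_gap: 0.0266
```

```bash
python3 -c "
from h import *
from bench import r,eyes
go(r.get_state(),-130,-8,60)
c=eyes.capture('top');cv2.imwrite('pics/t1.png',c['img'][:,:,::-1])
c=eyes.capture('wrist');cv2.imwrite('pics/w1.png',c['img'][:,:,::-1])
"
```

```text
t 1.45 dock mm [-188.9   56.5   87.7] tilt 17.1 yawerr 0.0 F [ 0.7  0.6 -0.1] gap 26.6
tool delta mm [ 43.8 -64.5  48.2]
```

View pics/w1.png

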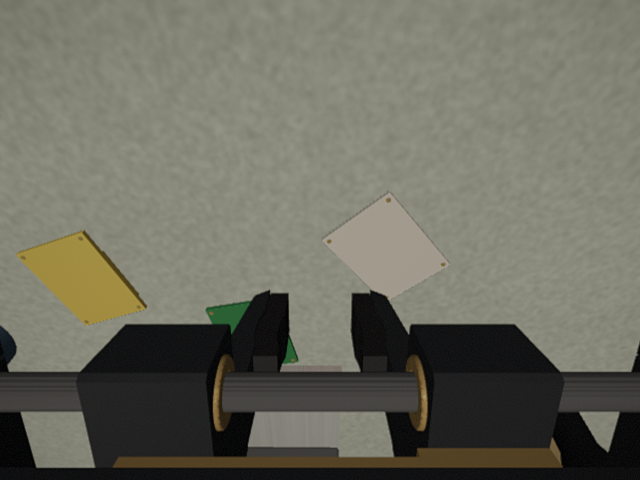

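>>> apply_moves:
  steps:
    - [[-0.4,21,-32,24,0,0,0],[-0.4,21,-32,24,0,0,0],[-0.4,0,0,0,0,0,0]]

```text
clock: 1.85
ee_pos: [0.4563, 0.0693, 0.0612]
tool_rot: [0.07, 0.591, -0.095, 0.798]
contact_force: [-1.0, 0.6, 0.3]
finger_gap: 0.0265
```

```bash
python3 -c "
from h import *
from bench import r,eyes
go(r.get_state(),-128,-8,5)
"
```

```text
t 1.85 dock mm [-129.7   -8.8   61.2] tilt 17.0 yawerr -0.3 F [-1.1  0.3  0.3] gap 26.5
tool delta mm [ 54.2   0.8 -14.8]
```

>>> apply_moves:
  steps:
    - [[-0.4,27,0.4,-8,0,0,0],[-0.4,27,0.4,-8,0,0,0],[-0.4,0,0,0,0,0,0]]

```text
clock: 2.15
ee_pos: [0.4517, 0.0744, 0.0021]
tool_rot: [0.069, 0.594, -0.093, 0.796]
contact_force: [-1.0, 0.6, -0.2]
finger_gap: 0.0265
```

```bash
python3 -c "
from h import *
from bench import r,eyes
go(r.get_state(),-84,-5,5)
c=eyes.capture('top');cv2.imwrite('pics/t2.png',cv2.resize(c['img'][180:340,230:430,::-1],(750,600)))
c=eyes.capture('scene');cv2.imwrite('pics/s2.png',cv2.resize(c['img'][180:340,200:400,::-1],(750,600)))
"
```

```text
t 2.15 dock mm [-135.3   -4.9    2.1] tilt 16.5 yawerr 0.1 F [-1.1  0.3 -0.2] gap 26.5
tool delta mm [11.8 -0.2 50. ]
```

View pics/t2.png

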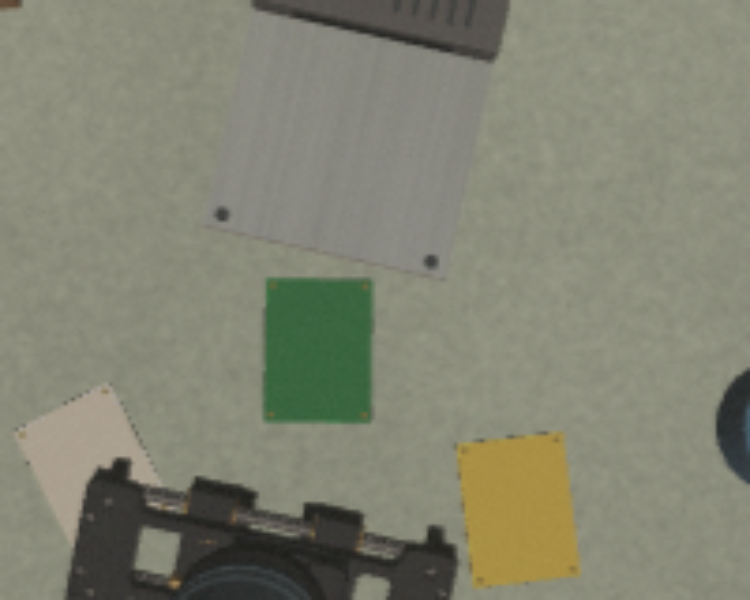

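View pics/s2.png

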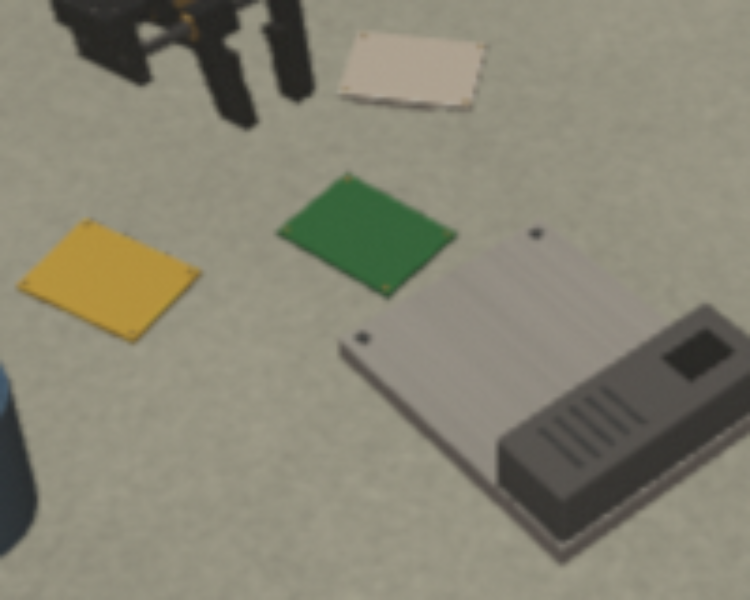

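>>> apply_moves:
  steps:
    - [[-0.4,1.5,0,10,0,0,0],[-0.4,3,0,12,0,0,0],[-0.4,3,0,12,0,0,0],[-0.4,0,0,0,0,0,0]]

```text
clock: 2.65
ee_pos: [0.493, 0.0644, 0.01]
tool_rot: [0.069, 0.589, -0.093, 0.8]
contact_force: [0.0, 0.0, 0.3]
finger_gap: 0.0262
```

>>> apply_moves:
  steps:
    - [[-0.4,1.2,0,4,0,0,0],[-0.4,1.2,0,4,0,0,0],[-0.4,0,0,0,0,0,0]]

```text
clock: 2.95
ee_pos: [0.498, 0.0629, 0.0083]
tool_rot: [0.069, 0.591, -0.093, 0.798]
contact_force: [-0.3, -0.2, 0.7]
finger_gap: 0.0264
```

```bash
python3 -c "
from h import *
from bench import r,eyes
go(r.get_state(),-88,-5,5)
c=eyes.capture('top');cv2.imwrite('pics/t3.png',cv2.resize(c['img'][180:340,230:430,::-1],(750,600)))
c=eyes.capture('scene');cv2.imwrite('pics/s3.png',cv2.resize(c['img'][180:340,200:400,::-1],(750,600)))
"
```

```text
t 2.95 dock mm [-87.6  -5.4   8.3] tilt 17.0 yawerr -0.0 F [-0.2 -0.3  0.7] gap 26.4
tool delta mm [ 3.   0.4 -1.3]
```

View pics/t3.png

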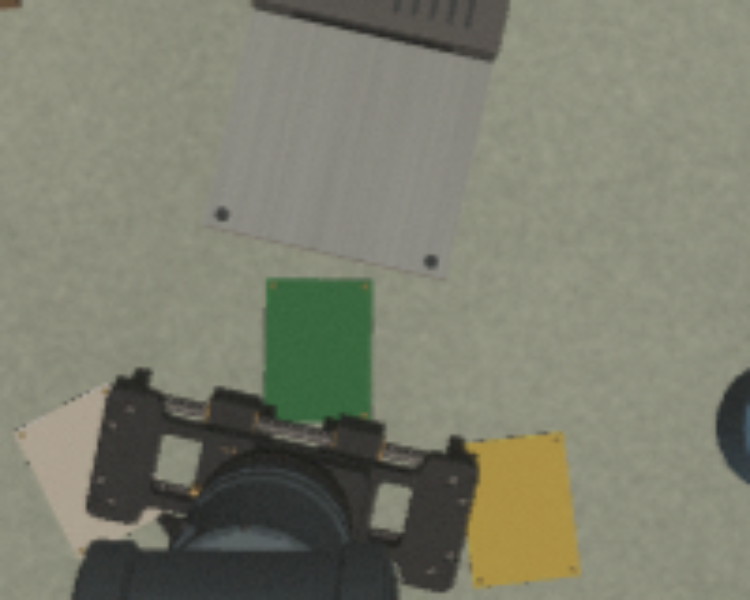

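View pics/s3.png

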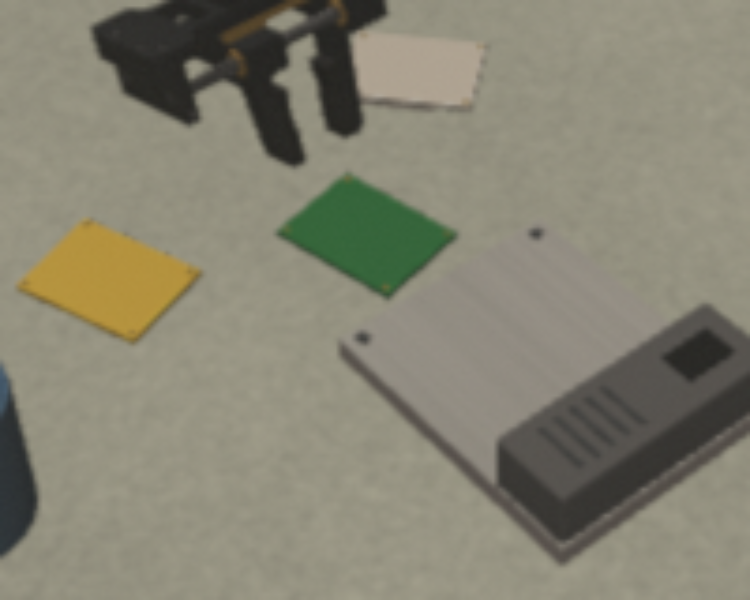

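```bash
python3 -c "
from h import *
from bench import r,eyes
s=r.get_state();st(s)
c=eyes.capture('scene');t=eyes.capture('top')
M=Ro.from_quat(s['tool_rot']).as_matrix()
im=c['img'][:,:,::-1].copy()
for dy in(-20,0,20):
  for dz in (-9,9):
    p=s['ee_pos']+M@np.array([0,dy,dz])/1e3
    u=proj(c,p);print(dy,dz,u.round(1),proj(t,p).round(1));cv2.circle(im,tuple(u.astype(int)),0,(0,0,255),-1)
cv2.imwrite('pics/s4.png',cv2.resize(im[180:280,230:355],(750,600),interpolation=cv2.INTER_NEAREST))
print(Ro.from_quat(s['tool_rot']).as_matrix().round(3))
"
```

```text
t 3.05 dock mm [-88.3  -5.4   8. ] tilt 17.0 yawerr 0.0 F [-0.6 -0.3  0.1] gap 26.5
-20 -9 [279.1 237.6] [318.6 294.6]
-20 9 [283.9 240.1] [320.4 286.6]
0 -9 [286.7 233.3] [309.3 292.6]
0 9 [291.5 235.8] [311.1 284.5]
20 -9 [294.1 229.1] [300.1 290.6]
20 9 [299.  231.5] [301.7 282.5]
[[ 0.284  0.23   0.931]
 [-0.067  0.973 -0.22 ]
 [-0.956 -0.     0.292]]
```

View pics/s4.png

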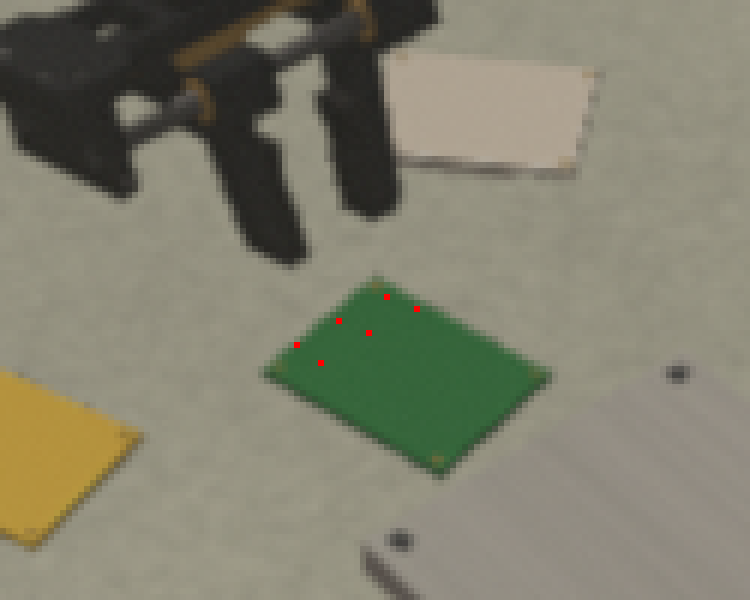

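The scene view disagrees with the reported TCP. The marks for it fall on the board, but the tips appear about 15 px higher, and the board hasn't been touched. I'll resolve this with the wrist camera before pushing.

```bash
python3 -c "
from h import *
from bench import r,eyes
s=r.get_state();st(s)
w=eyes.capture('wrist');t=eyes.capture('top');np.savez('pics/w5.npz',**w)
M=Ro.from_quat(s['tool_rot']).as_matrix()
im=w['img'][:,:,::-1].copy()
for dx in(0,-20):
  for dy in(-13,13):
   for dz in (-9,9):
    p=s['ee_pos']+M@np.array([dx,dy,dz])/1e3
    u=proj(w,p);print(dx,dy,dz,u.round(1));cv2.circle(im,tuple(u.astype(int)),3,(0,0,255) if dx==0 else (255,0,255),-1)
T=w['camera_from_world'];o=-T[:3,:3].T@T[:3,3]
print('cam in tool mm',(M.T@(o-s['ee_pos'])*1e3).round(1))
for p in([.5701,.0811,.013],[.569,.0244,.013],[.4894,.0259,.013],[.4905,.0824,.013]):
    u=proj(w,p);cv2.circle(im,tuple(u.astype(int)),3,(0,255,255),-1)
for uv in((284.7,240),(348.7,254)):
    u=proj(w,onz(t,uv,.014));cv2.circle(im,tuple(u.astype(int)),3,(255,255,0),-1)
cv2.imwrite('pics/w5.png',im)
"
```

```text
t 3.15 dock mm [-88.5  -5.3   8. ] tilt 17.0 yawerr 0.0 F [0.7 0.5 0.5] gap 26.0
0 -13 -9 [296.  257.5]
0 -13 9 [296.7 289.4]
0 13 -9 [346.3 257.4]
0 13 9 [345.6 289.3]
-20 -13 -9 [293.4 272.1]
-20 -13 9 [294.2 306.9]
-20 13 -9 [349.1 272. ]
-20 13 9 [348.3 306.8]
cam in tool mm [-185.7   -0.5  -76.3]
```

View pics/w5.png

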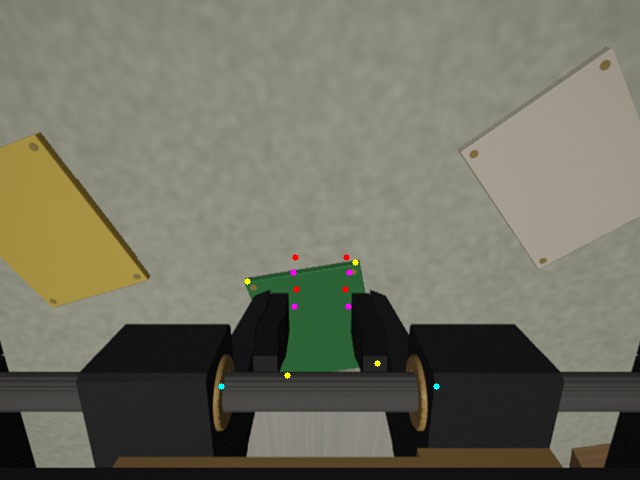

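```bash
python3 -c "
from h import *
from bench import r,eyes
s=r.get_state();st(s)
c=eyes.capture('scene');w=eyes.capture('wrist');np.savez('pics/s5.npz',**c)
M=Ro.from_quat(s['tool_rot']).as_matrix()
im=c['img'][:,:,::-1].copy();im=cv2.resize(im[180:280,230:355],(750,600),interpolation=cv2.INTER_CUBIC)
for d,col in((0,(0,0,255)),(-15,(0,255,255)),(-25,(255,255,0)),(-35,(255,0,255))):
  for y in(-13,13):
   for z in(-9,9):
    p=s['ee_pos']+M@np.array([d,y,z])/1e3
    u=(proj(c,p)-[230,180]+.5)*6;cv2.circle(im,tuple(u.astype(int)),3,col,-1)
    print(d,y,z,proj(w,p).round(0))
cv2.imwrite('pics/s6.png',im)
cv2.imwrite('pics/w6.png',cv2.resize(w['img'][250:400,220:420,::-1],(800,600),interpolation=cv2.INTER_CUBIC))
"
```

```text
t 3.25 dock mm [-88.3  -5.3   8.1] tilt 17.0 yawerr 0.0 F [-0.9 -0.4 -0.4] gap 26.2
0 -13 -9 [296. 257.]
0 -13 9 [297. 289.]
0 13 -9 [346. 257.]
0 13 9 [346. 289.]
-15 -13 -9 [294. 268.]
-15 -13 9 [295. 302.]
-15 13 -9 [348. 268.]
-15 13 9 [348. 302.]
-25 -13 -9 [293. 276.]
-25 -13 9 [294. 312.]
-25 13 -9 [350. 276.]
-25 13 9 [349. 312.]
-35 -13 -9 [291. 285.]
-35 -13 9 [292. 322.]
-35 13 -9 [352. 285.]
-35 13 9 [351. 322.]
```

View pics/s6.png

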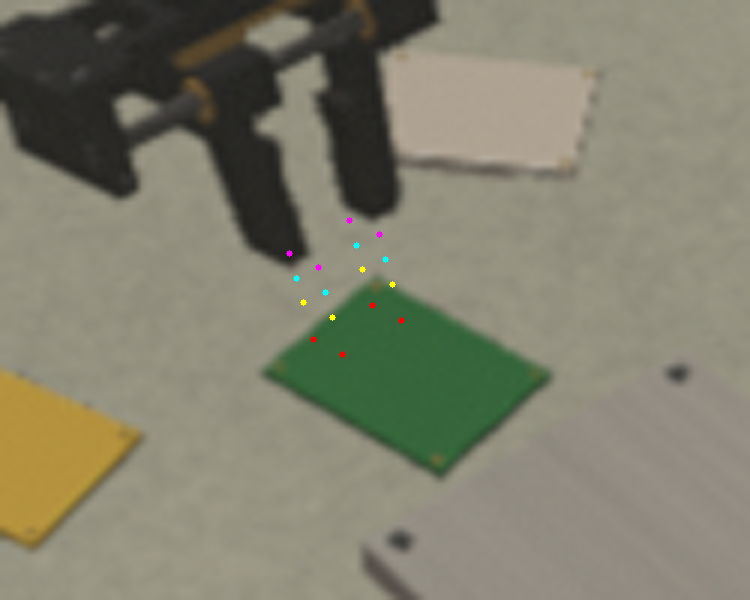

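View pics/w6.png

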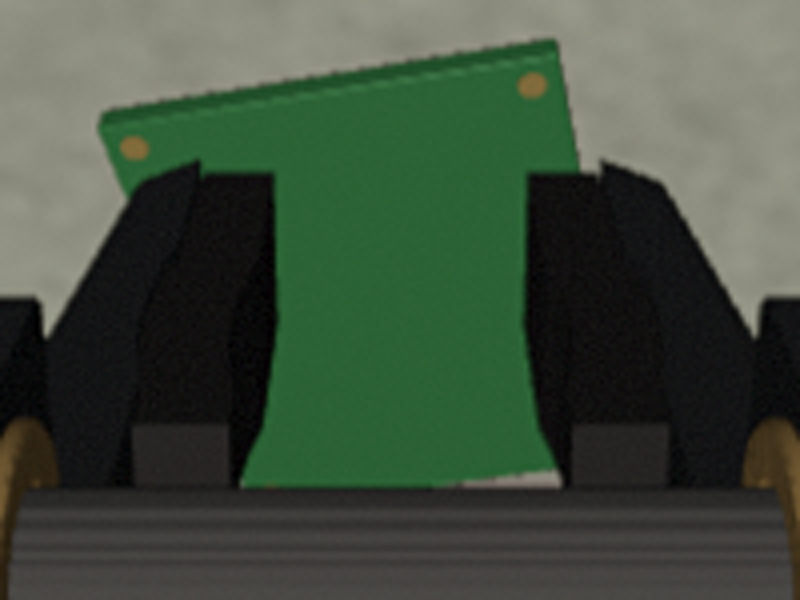

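```bash
python3 -c "
from h import *
from bench import r,eyes
s=r.get_state();st(s)
c=dict(np.load('pics/s5.npz'));w=dict(np.load('pics/w5.npz'))
M=Ro.from_quat(s['tool_rot']).as_matrix()
im=cv2.resize(c['img'][120:280,200:400,::-1],(750,600),interpolation=cv2.INTER_CUBIC)
for d,col in((0,(0,0,255)),(-64,(0,255,255)),(-100,(255,0,255))):
  for y in(-93.5,93.5):
   for z in(-37.5,37.5):
    p=s['ee_pos']+M@np.array([d,y,z])/1e3
    u=(proj(c,p)-[200,120]+.5)*3.75;cv2.circle(im,tuple(u.astype(int)),3,col,-1)
cv2.imwrite('pics/s7.png',im)
# triangulate right finger tip inner edge: wrist crop(273,173)->px ; 
wuv=(220+273/4,250+173/4);o,d=ray(w,wuv)
wuv2=(220+527/4,250+173/4);o2,d2=ray(w,wuv2)
# plane y_tool = -13 / +13
for dd,y in((d,-13.1),(d2,13.1)):
  ot=M.T@(o-s['ee_pos'])*1e3;dt=M.T@dd
  k=(y-ot[1])/dt[1];print('tip in tool',(ot+k*dt).round(1))
"
```

```text
t 3.35 dock mm [-88.2  -5.3   8.2] tilt 17.0 yawerr 0.0 F [-0.1 -0.4  0.7] gap 26.3
tip in tool [-49.  -13.1 -12.2]
tip in tool [-34.5  13.1  -5.3]
```

View pics/s7.png

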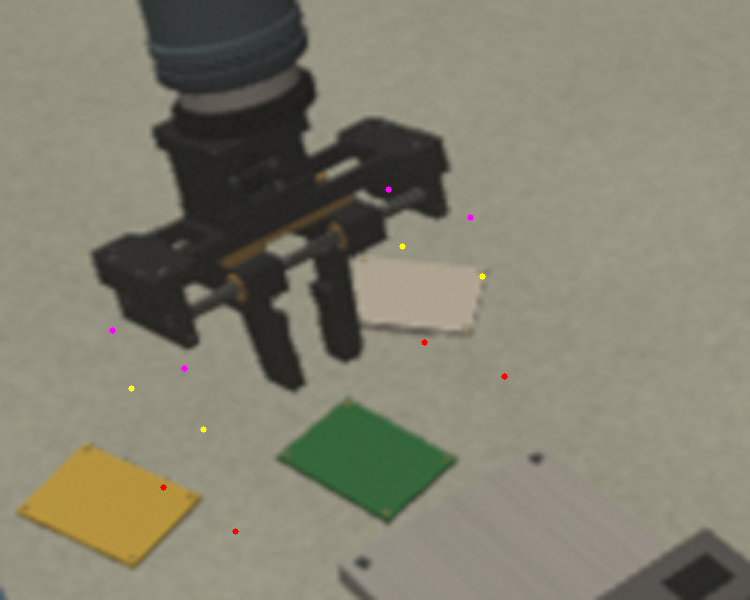

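>>> apply_moves:
  steps:
    - [[-0.4,-7,0,-24,0,0,0],[-0.4,16.5,0,-5,0,0,0],[-0.4,16.5,0,-5,0,0,0],[-0.4,0,0,0,0,0,0]]

```text
clock: 3.75
ee_pos: [0.4714, 0.069, -0.0283]
tool_rot: [0.069, 0.592, -0.093, 0.797]
contact_force: [-0.2, -0.2, 0.2]
finger_gap: 0.0265
```

```bash
sed -i 's/p=dock(s\["ee_pos"\])\*1e3;M=DR.T@Ro.from_quat(s\["tool_rot"\]).as_matrix()/M=DR.T@Ro.from_quat(s["tool_rot"]).as_matrix();p=dock(s["ee_pos"])*1e3+M[:,0]*TIP/; s/^YAW/TIP=-39.;YAW/; s/-dock(s\["ee_pos"\])\*1e3)/-dock(s["ee_pos"])*1e3-M[:,0]*TIP)/' h.py; python3 -c "
from h import *
from bench import r,eyes
s=r.get_state();go(s,-125,-5,10)
c=eyes.capture('scene')
M=Ro.from_quat(s['tool_rot']).as_matrix()
im=cv2.resize(c['img'][180:280,230:355,::-1],(750,600),interpolation=cv2.INTER_CUBIC)
for y in(-13,13):
   for z in(-9,9):
    p=s['ee_pos']+M@np.array([TIP,y,z])/1e3
    u=(proj(c,p)-[230,180]+.5)*6;cv2.circle(im,tuple(u.astype(int)),3,(0,0,255),-1)
cv2.imwrite('pics/s8.png',im)
"
```

```text
t 3.75 dock mm [-126.2   -5.6    9. ] tilt 16.8 yawerr 0.0 F [-0.1 -0.2  0.2] gap 26.5
tool delta mm [-0.6  0.6  1.4]
```

View pics/s8.png

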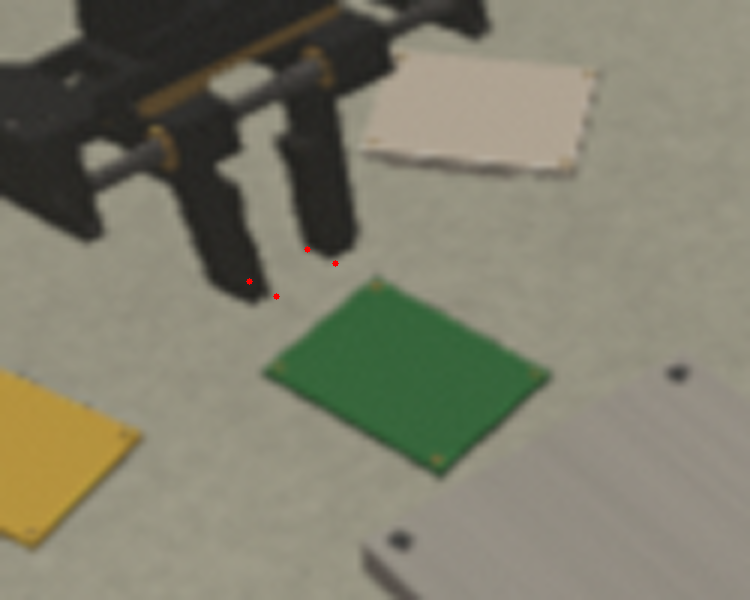

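The reported TCP is now 28 mm below the desk with no contact. So the readings place the tool about 39 mm too far along the fingers, and the pictures are right. Next I'll touch the desk gently to calibrate the offset.

>>> apply_moves:
  steps:
    - [[-0.4,1.5,0,-0.4,0,0,0],[-0.4,1.5,0,-0.4,0,0,0],[-0.4,1,0,-0.3,0,0,0],[-0.4,0,0,0,0,0,0]]

```text
clock: 4.2
ee_pos: [0.4737, 0.0688, -0.0304]
tool_rot: [0.069, 0.591, -0.093, 0.799]
contact_force: [0.7, 0.3, -0.4]
finger_gap: 0.0267
```

>>> apply_moves:
  steps:
    - [[-0.4,1,0,-0.3,0,0,0],[-0.4,1,0,-0.3,0,0,0],[-0.4,0,0,0,0,0,0]]

```text
clock: 4.5
ee_pos: [0.4734, 0.0688, -0.0329]
tool_rot: [0.069, 0.591, -0.093, 0.798]
contact_force: [0.1, 0.3, -0.1]
finger_gap: 0.0263
```

```bash
python3 -c "
from h import *
from bench import r,eyes
st(r.get_state())"
```

```text
t 4.5 dock mm [-124.3   -5.3    4.4] tilt 17.0 yawerr 0.0 F [ 0.   0.4 -0.1] gap 26.3
```

>>> apply_moves:
  steps:
    - [[-0.4,1,0,-0.3,0,0,0],[-0.4,0,0,0,0,0,0]]

```text
clock: 4.7
ee_pos: [0.4734, 0.0688, -0.034]
tool_rot: [0.069, 0.591, -0.093, 0.798]
contact_force: [-0.1, -0.0, -0.0]
finger_gap: 0.026
```

>>> apply_moves:
  steps:
    - [[-0.4,1,0,-0.3,0,0,0],[-0.4,0,0,0,0,0,0]]

```text
clock: 4.9
ee_pos: [0.4736, 0.0688, -0.0348]
tool_rot: [0.069, 0.591, -0.093, 0.798]
contact_force: [-2.3, -0.0, 3.6]
finger_gap: 0.0263
```

>>> apply_moves:
  steps:
    - [[-0.4,1,0,-0.3,0,0,0],[-0.4,0,0,0,0,0,0]]

```text
clock: 5.1
ee_pos: [0.4737, 0.0688, -0.0351]
tool_rot: [0.069, 0.591, -0.093, 0.799]
contact_force: [-8.7, 0.7, 17.9]
finger_gap: 0.0263
```

```bash
python3 -c "
from h import *
from bench import r,eyes
st(r.get_state())"
```

```text
t 5.1 dock mm [-124.    -5.2    2.1] tilt 17.0 yawerr 0.0 F [-8.7 -1.3 17.9] gap 26.3
```

>>> apply_moves:
  steps:
    - [[-0.4,-2.5,0,0.7,0,0,0],[-0.4,1.7,0,6,0,0,0],[-0.4,1.7,0,6,0,0,0],[-0.4,0,0,0,0,0,0]]

```text
clock: 5.5
ee_pos: [0.4871, 0.0656, -0.0328]
tool_rot: [0.069, 0.59, -0.093, 0.799]
contact_force: [-0.6, 0.2, -0.1]
finger_gap: 0.0262
```

>>> apply_moves:
  steps:
    - [[-0.4,0.9,0,3,0,0,0],[-0.4,0.9,0,3,0,0,0],[-0.4,0.9,0,3,0,0,0],[-0.4,0.9,0,3,0,0,0]]

```text
clock: 5.9
ee_pos: [0.4978, 0.063, -0.0332]
tool_rot: [0.069, 0.591, -0.093, 0.798]
contact_force: [0.3, 0.4, -0.1]
finger_gap: 0.0262
```

```bash
python3 -c "
from h import *
from bench import r,eyes
go(r.get_state(),-88,-5,4.8)
c=eyes.capture('scene');cv2.imwrite('pics/s9.png',cv2.resize(c['img'][180:280,230:355,::-1],(750,600)))"
```

```text
t 5.9 dock mm [-99.2  -5.3   4.1] tilt 17.0 yawerr 0.0 F [ 0.2  0.4 -0.1] gap 26.2
tool delta mm [ 2.6  0.3 10.9]
```

View pics/s9.png

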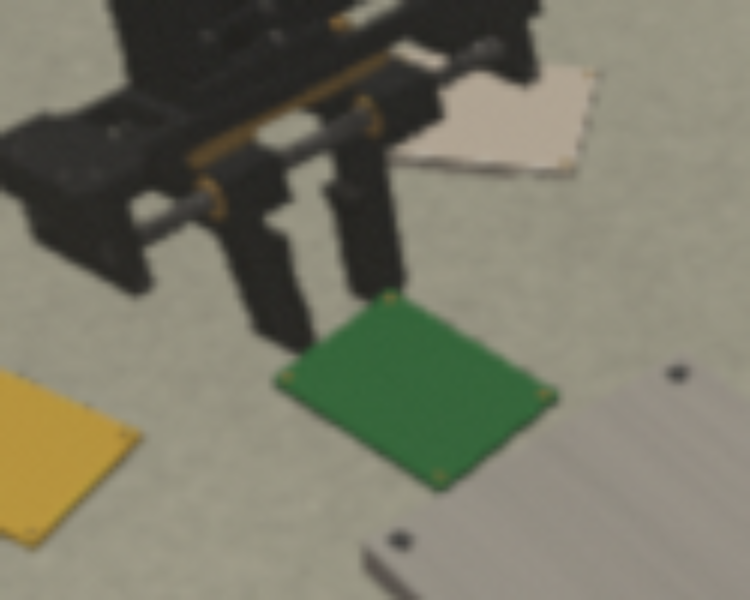

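>>> apply_moves:
  steps:
    - [[-0.4,0.8,0,3,0,0,0],[-0.4,0.8,0,3,0,0,0],[-0.4,0.4,0,2,0,0,0],[-0.4,0,0,0,0,0,0]]

```text
clock: 6.35
ee_pos: [0.5028, 0.0619, -0.0341]
tool_rot: [0.069, 0.593, -0.093, 0.797]
contact_force: [-6.2, 3.7, 2.0]
finger_gap: 0.0262
```

>>> apply_moves:
  steps:
    - [[-0.4,0.3,0,1,0,0,0],[-0.4,0,0,0,0,0,0]]

```text
clock: 6.55
ee_pos: [0.5032, 0.0619, -0.0343]
tool_rot: [0.069, 0.594, -0.093, 0.796]
contact_force: [-8.1, 5.1, 3.4]
finger_gap: 0.0267
```

```bash
python3 -c "
from h import *
from bench import r,eyes
go(r.get_state(),-88,-5,4.8)
c=eyes.capture('scene');cv2.imwrite('pics/s10.png',cv2.resize(c['img'][180:280,230:355,::-1],(750,600)))"
```

```text
t 6.55 dock mm [-93.5  -5.2   3. ] tilt 16.6 yawerr 0.0 F [-9.1  3.1  3.4] gap 26.7
tool delta mm [-0.1  0.2  5.7]
```

View pics/s10.png

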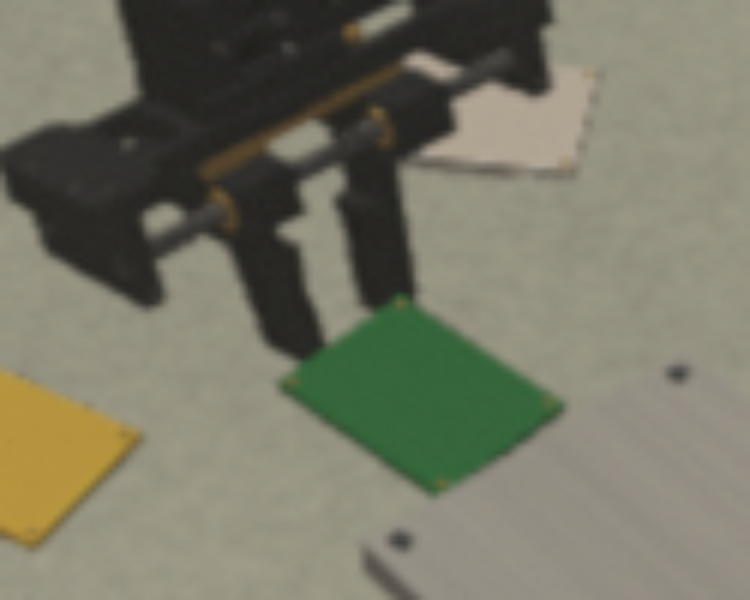

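```bash
python3 -c "
from h import *
from bench import r,eyes
c=eyes.capture('scene')
for u in((282,384),(436,493),(563,405),(402,297)):
    print(u,(dock(onz(c,(230+u[0]/6-.4,180+u[1]/6-.4),.013))*1e3).round(1))
for u in((364,545),(680,372),(400,540)):
    print(u,(dock(onz(c,(230+u[0]/6-.4,180+u[1]/6-.4),.014))*1e3).round(1))
t=eyes.capture('top');cv2.imwrite('pics/t10.png',cv2.resize(t['img'][210:310,270:395,::-1],(750,600)))
w=eyes.capture('wrist');cv2.imwrite('pics/w10.png',w['img'][:,:,::-1])
"
```

```text
(282, 384) [-79.3 -44.3  13. ]
(436, 493) [ -5.  -36.1  13. ]
(563, 405) [-9.  22.3 13. ]
(402, 297) [-86.8  13.9  13. ]
(364, 545) [ -1.2 -68.9  14. ]
(680, 372) [ 5.6 62.4 14. ]
(400, 540) [  4.6 -58.7  14. ]
```

View pics/t10.png

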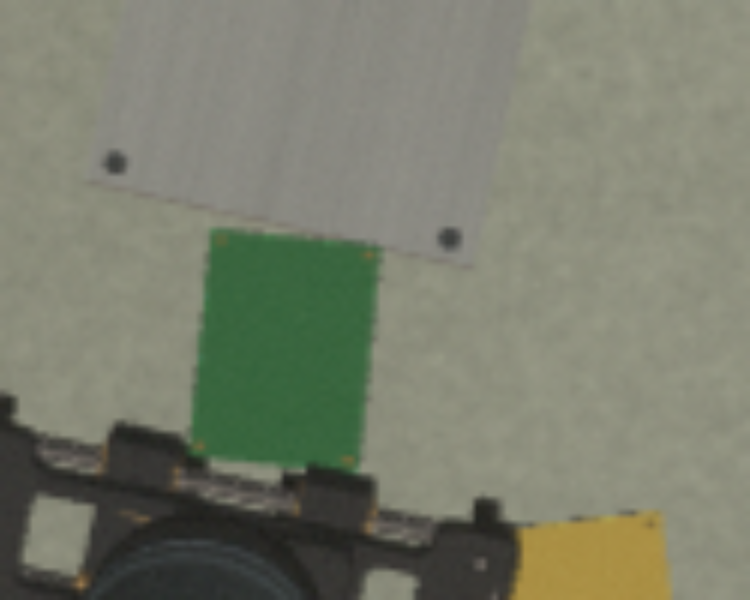

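View pics/w10.png

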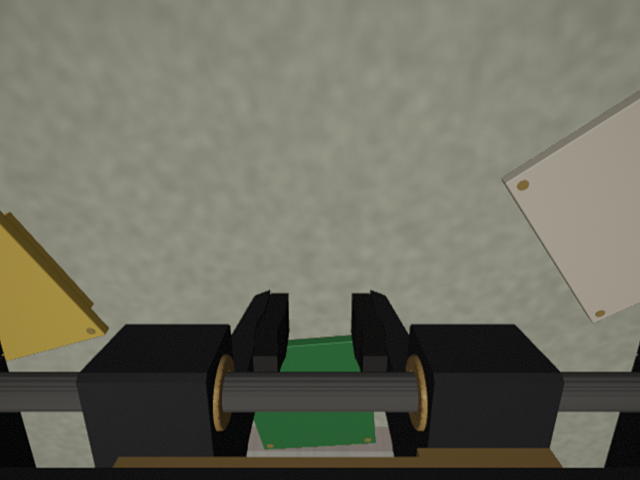

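The board's right front corner is on the step and it is still about 7° askew. Friction at the fingers is resisting the turn, so I'll shift sideways (+y) while pressing lightly.

>>> apply_moves:
  steps:
    - [[-0.4,-1.5,0.5,0.4,0,0,0],[-0.4,0.2,2,1,0,0,0],[-0.4,0.2,2,1,0,0,0],[-0.4,0,2,1,0,0,0],[-0.4,0,0,0,0,0,0]]

```text
clock: 7.25
ee_pos: [0.5079, 0.0675, -0.0323]
tool_rot: [0.069, 0.593, -0.093, 0.797]
contact_force: [-6.4, 2.6, 0.5]
finger_gap: 0.0263
```

>>> apply_moves:
  steps:
    - [[-0.4,0.2,2,1,0,0,0],[-0.4,0.2,2,1,0,0,0],[-0.4,0,0,0,0,0,0]]

```text
clock: 7.55
ee_pos: [0.5092, 0.0707, -0.0329]
tool_rot: [0.069, 0.595, -0.093, 0.796]
contact_force: [-8.5, 3.2, -0.3]
finger_gap: 0.0267
```

```bash
python3 -c "
from h import *
from bench import r,eyes
go(r.get_state(),-88,-5,4.8)
t=eyes.capture('top');cv2.imwrite('pics/t11.png',cv2.resize(t['img'][210:310,270:395,::-1],(750,600)))"
```

```text
t 7.55 dock mm [-89.5   4.8   4.5] tilt 16.5 yawerr -0.0 F [-9.   1.1 -0.3] gap 26.7
tool delta mm [ 0.2 -9.8  1.6]
```

View pics/t11.png

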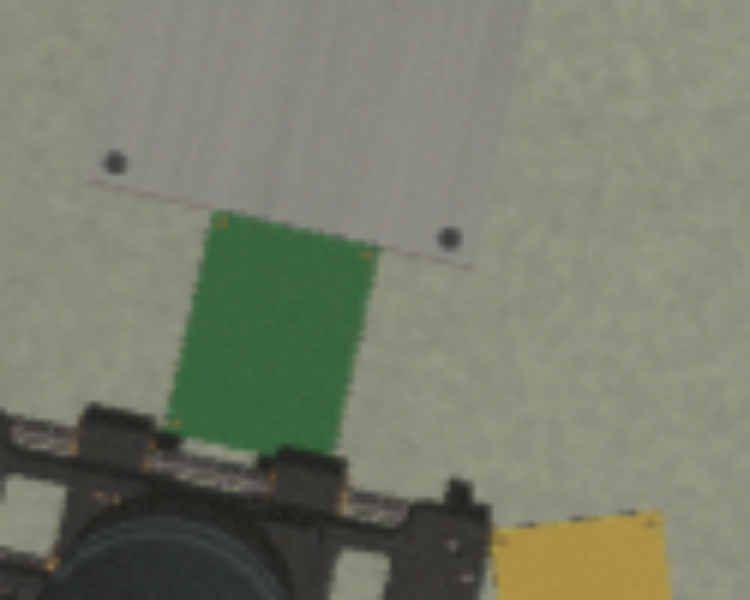

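>>> apply_moves:
  steps:
    - [[-0.4,-0.6,0,-2.5,0,0,0],[-0.4,0,-5.5,0,0,0,0],[-0.4,0,-5.5,0,0,0,0],[-0.4,0.3,0,1.5,0,0,0],[-0.4,0,0,0,0,0,0]]

```text
clock: 8.1
ee_pos: [0.5033, 0.0613, -0.0336]
tool_rot: [0.069, 0.596, -0.092, 0.795]
contact_force: [-18.5, 11.1, 8.2]
finger_gap: 0.0266
```

```bash
python3 -c "
from h import *
from bench import r,eyes
go(r.get_state(),-88,-6,4.8)"
```

```text
t 8.1 dock mm [-92.9  -5.7   3.9] tilt 16.2 yawerr 0.1 F [-20.5   6.6   8.2] gap 26.6
tool delta mm [ 0.5 -0.3  5. ]
```

```bash
python3 -c "
from h import *
from bench import r,eyes
t=eyes.capture('top');cv2.imwrite('pics/t12.png',cv2.resize(t['img'][210:310,270:395,::-1],(750,600)))"
```

```text
(no output)
```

View pics/t12.png

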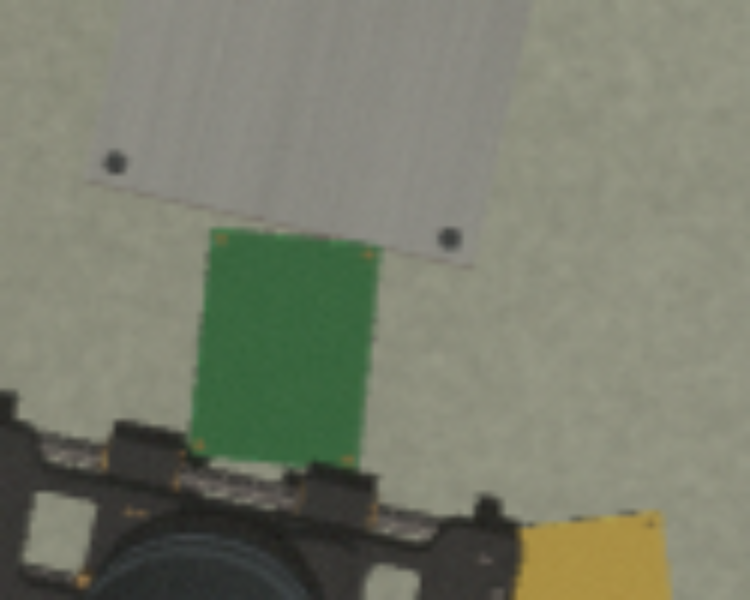

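>>> apply_moves:
  steps:
    - [[-0.4,-0.5,2.2,0.5,0,0,0],[-0.4,0,2.2,0.6,0,0,0],[-0.4,0,2.2,0.6,0,0,0],[-0.4,0,2.2,0.6,0,0,0],[-0.4,0,2.2,0.6,0,0,0]]

```text
clock: 8.65
ee_pos: [0.509, 0.0701, -0.0324]
tool_rot: [0.069, 0.596, -0.094, 0.795]
contact_force: [-15.7, -2.4, -0.7]
finger_gap: 0.0263
```

>>> apply_moves:
  steps:
    - [[-0.4,0,1,0.6,0,0,0],[-0.4,0,0,0,0,0,0]]

```text
clock: 8.85
ee_pos: [0.509, 0.0704, -0.0327]
tool_rot: [0.069, 0.597, -0.094, 0.794]
contact_force: [-14.9, -2.5, -0.3]
finger_gap: 0.0264
```

```bash
python3 -c "
from h import *
from bench import r,eyes
go(r.get_state(),-100,4,4.8)
t=eyes.capture('top');cv2.imwrite('pics/t13.png',cv2.resize(t['img'][210:310,270:395,::-1],(750,600)))"
```

```text
t 8.85 dock mm [-89.6   4.6   4.8] tilt 16.2 yawerr -0.0 F [-13.9  -5.9  -0.3] gap 26.4
tool delta mm [ -2.9  -0.6 -10. ]
```

View pics/t13.png

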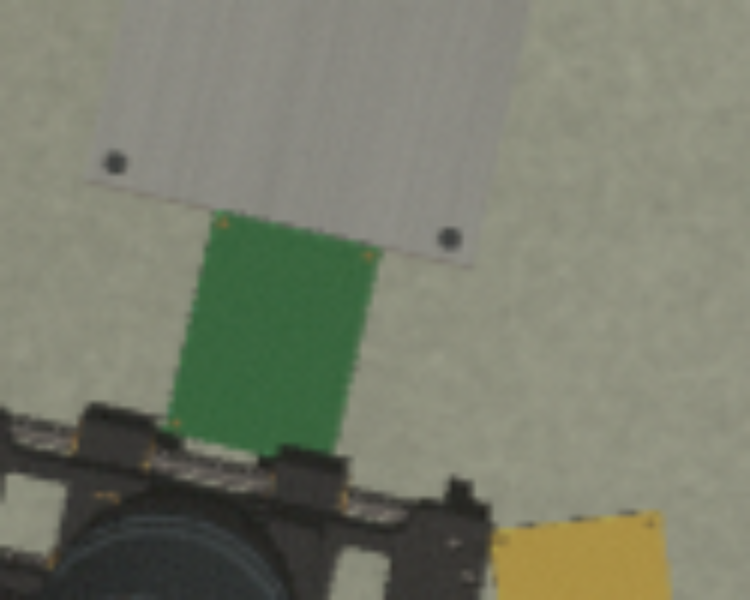

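>>> apply_moves:
  steps:
    - [[-0.4,-1.2,0,-4,0,0,0],[-0.4,-1.8,0,-6,0,0,0],[-0.4,0,0,0,0,0,0]]

```text
clock: 9.2
ee_pos: [0.5065, 0.0728, -0.0285]
tool_rot: [0.069, 0.59, -0.093, 0.799]
contact_force: [0.4, -0.6, -0.7]
finger_gap: 0.0265
```

```bash
python3 -c "
from h import *
from bench import r,eyes
go(r.get_state(),-94,-7,4.8)
t=eyes.capture('top');im=t['img']
k=big(green(t,(280,220,350,310)));rc=cv2.boxPoints(cv2.minAreaRect(k))
for p in rc: print((dock(onz(t,p,.013))*1e3).round(1))
s=eyes.capture('scene');k=big(green(s,(265,200,340,280)));
for p in cv2.approxPolyDP(k,4,True)[:,0]: print('s',(dock(onz(s,p,.013))*1e3).round(1))
cv2.imwrite('pics/t14.png',cv2.resize(t['img'][210:310,270:395,::-1],(750,600)))"
```

```text
t 9.2 dock mm [-93.1   6.2   8.8] tilt 17.1 yawerr 0.0 F [ 0.5 -0.4 -0.7] gap 26.5
tool delta mm [  3.5 -13.2  -2.1]
[-80.   25.9  13. ]
[-0.9 24.3 13. ]
[ -2.3 -34.9  13. ]
[-81.4 -32.9  13. ]
s [-81.4  16.   13. ]
s [-73.5 -34.8  13. ]
s [ -5.6 -33.7  13. ]
s [-9.8 21.8 13. ]
```

View pics/t14.png

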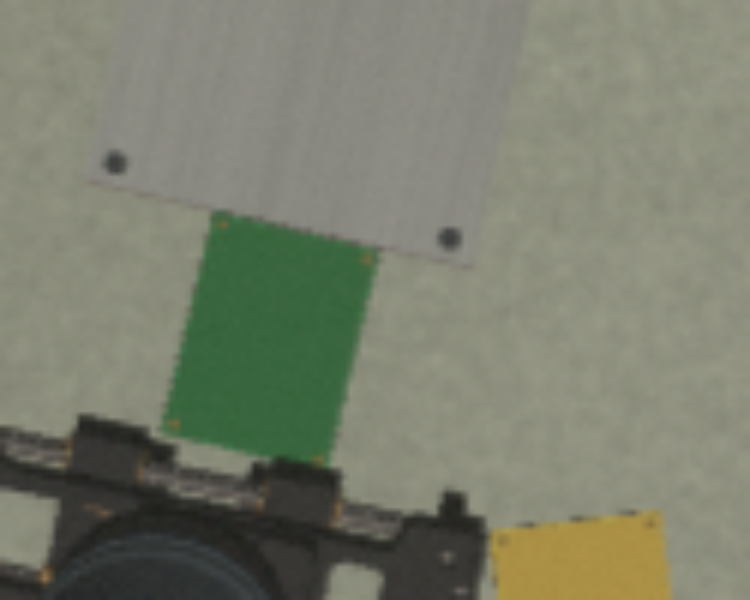

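>>> apply_moves:
  steps:
    - [[-0.4,0,-5,-2,0,0,0],[-0.4,0,-5,0,0,0,0],[-0.4,3.8,0,0,0,0,0],[-0.4,0,0,0,0,0,0]]

```text
clock: 9.7
ee_pos: [0.5032, 0.063, -0.0334]
tool_rot: [0.069, 0.591, -0.093, 0.798]
contact_force: [0.4, -0.5, -0.2]
finger_gap: 0.0263
```

>>> apply_moves:
  steps:
    - [[-0.4,0.8,0,2.5,0,0,0],[-0.4,0.6,0,2,0,0,0],[-0.4,0,0,0,0,0,0]]

```text
clock: 10.0
ee_pos: [0.5069, 0.0623, -0.0337]
tool_rot: [0.069, 0.592, -0.093, 0.798]
contact_force: [-4.1, -2.4, 0.2]
finger_gap: 0.0264
```

```bash
python3 -c "
from h import *
from bench import r,eyes
go(r.get_state(),-88,-5,4.8)"
```

```text
t 10.0 dock mm [-90.1  -4.    3.7] tilt 16.9 yawerr 0.0 F [-3.4 -3.2  0.2] gap 26.4
tool delta mm [-0.5 -1.   2.4]
```

>>> apply_moves:
  steps:
    - [[-0.4,0.2,0,0.7,0,0,0],[-0.4,-2.8,0,1.0,0,0,0],[-0.4,-2.8,0,1.2,0,0,0],[-0.4,-2.8,0,1.4,0,0,0],[-0.4,0,0,0,0,0,0]]

```text
clock: 10.5
ee_pos: [0.5073, 0.0621, -0.0248]
tool_rot: [0.069, 0.592, -0.093, 0.797]
contact_force: [-6.9, -1.0, 0.1]
finger_gap: 0.0267
```

```bash
python3 -c "
from h import *
from bench import r,eyes
go(r.get_state(),-88,-5,4.8)
c=eyes.capture('scene');cv2.imwrite('pics/s15.png',cv2.resize(c['img'][180:280,230:355,::-1],(750,600)))"
```

```text
t 10.5 dock mm [-89.6  -4.   12.6] tilt 16.8 yawerr 0.0 F [-6.5 -2.6  0.1] gap 26.7
tool delta mm [ 7.9 -1.  -0.7]
```

View pics/s15.png

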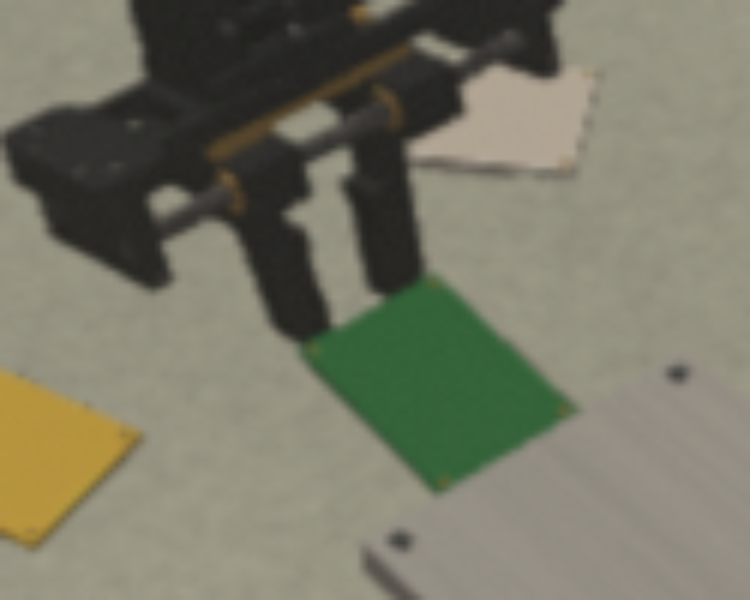

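The -x end is rising, held by friction at about 6.5 N. I'll keep following the arc.

>>> apply_moves:
  steps:
    - [[-0.4,-2.8,0,1.3,0,0,0],[-0.4,-2.8,0,1.4,0,0,0],[-0.4,-2.7,0,1.5,0,0,0],[-0.4,-2.7,0,1.7,0,0,0],[-0.4,0,0,0,0,0,0]]

```text
clock: 11.05
ee_pos: [0.5093, 0.0616, -0.0127]
tool_rot: [0.069, 0.593, -0.093, 0.797]
contact_force: [-8.7, 0.6, 2.2]
finger_gap: 0.0266
```

```bash
python3 -c "
from h import *
from bench import r,eyes
go(r.get_state(),-88,-5,4.8)
c=eyes.capture('scene');cv2.imwrite('pics/s16.png',cv2.resize(c['img'][180:280,230:355,::-1],(750,600)))"
```

```text
t 11.05 dock mm [-87.6  -4.   24.7] tilt 16.7 yawerr 0.0 F [-8.6 -1.4  2.2] gap 26.6
tool delta mm [18.9 -1.  -6.2]
```

View pics/s16.png

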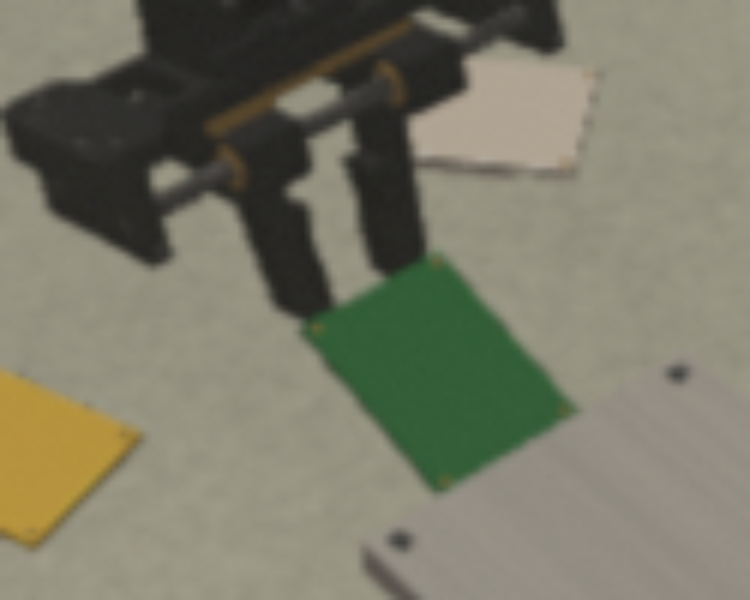

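>>> apply_moves:
  steps:
    - [[-0.4,-2.6,0,1.7,0,0,0],[-0.4,-2.6,0,1.8,0,0,0],[-0.4,-2.5,0,1.9,0,0,0],[-0.4,-2.5,0,2.1,0,0,0],[-0.4,0,0,0,0,0,0]]

```text
clock: 11.6
ee_pos: [0.5132, 0.0607, -0.0007]
tool_rot: [0.069, 0.593, -0.093, 0.797]
contact_force: [-10.8, -0.0, 4.2]
finger_gap: 0.0267
```

```bash
python3 -c "
from h import *
from bench import r,eyes
go(r.get_state(),-88,-5,4.8)"
```

```text
t 11.6 dock mm [-83.5  -4.   36.6] tilt 16.7 yawerr 0.0 F [-10.5  -2.5   4.2] gap 26.7
tool delta mm [ 29.2  -1.  -13.4]
```

>>> apply_moves:
  steps:
    - [[-0.4,-2.4,0,2.3,0,0,0],[-0.4,-2.4,0,2.4,0,0,0],[-0.4,-2.3,0,2.6,0,0,0],[-0.4,-2.3,0,2.8,0,0,0],[-0.4,0,0,0,0,0,0]]

```text
clock: 12.1
ee_pos: [0.5245, 0.0586, 0.0135]
tool_rot: [0.069, 0.589, -0.093, 0.8]
contact_force: [-0.3, -0.4, 0.8]
finger_gap: 0.0263
```

```bash
python3 -c "
from h import *
from bench import r,eyes
go(r.get_state(),-88,-5,4.8)
c=eyes.capture('scene');cv2.imwrite('pics/s17.png',cv2.resize(c['img'][180:280,230:355,::-1],(750,600)))"
```

```text
t 12.1 dock mm [-72.4  -3.5  50.7] tilt 17.2 yawerr 0.0 F [-0.2 -0.5  0.8] gap 26.3
tool delta mm [ 39.3  -1.5 -28.5]
```

View pics/s17.png

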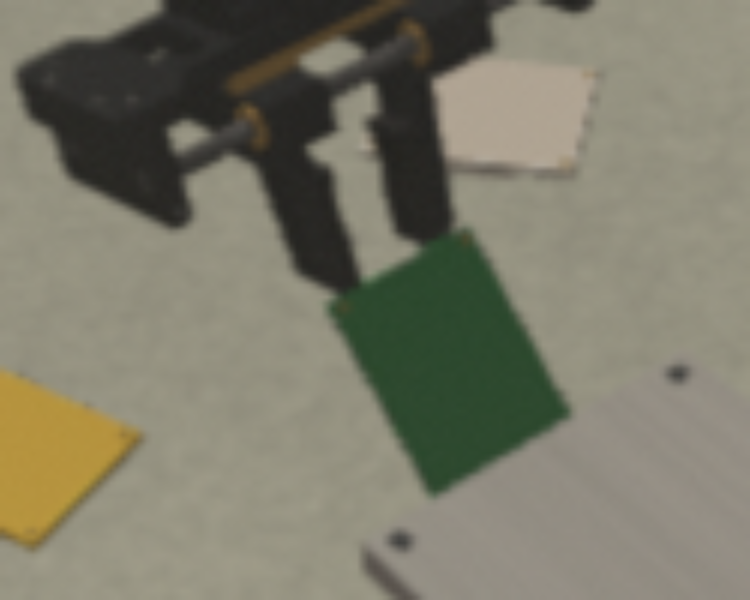

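>>> apply_moves:
  steps:
    - [[-0.4,-2.1,0,3.4,0,0,0],[-0.4,-2.0,0,3.6,0,0,0],[-0.4,-1.7,0,3.7,0,0,0],[-0.4,0,0,0,0,0,0]]

```text
clock: 12.55
ee_pos: [0.5319, 0.0566, 0.0215]
tool_rot: [0.069, 0.59, -0.093, 0.799]
contact_force: [-0.4, 0.3, -0.0]
finger_gap: 0.0268
```

```bash
python3 -c "
from h import *
from bench import r,eyes
go(r.get_state(),-88,-5,4.8)
c=eyes.capture('scene');cv2.imwrite('pics/s18.png',cv2.resize(c['img'][180:280,230:355,::-1],(750,600)))"
```

```text
t 12.55 dock mm [-64.6  -3.7  58.8] tilt 17.1 yawerr 0.0 F [-0.5  0.2 -0. ] gap 26.8
tool delta mm [ 44.8  -1.3 -38.2]
```

View pics/s18.png

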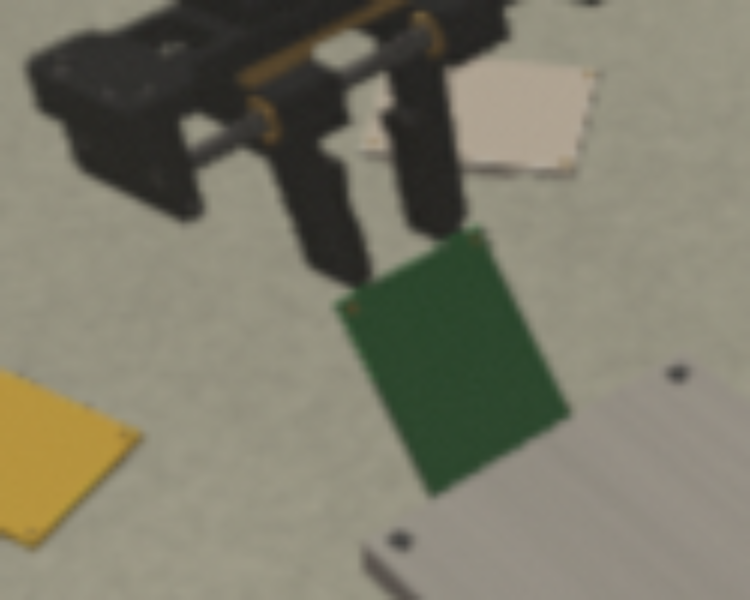

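```bash
python3 -c "
from h import *
from bench import r,eyes
c=eyes.capture('scene')
c=eyes.capture('scene');cv2.imwrite('pics/s19.png',cv2.resize(c['img'][190:270,265:365,::-1],(750,600),interpolation=cv2.INTER_CUBIC))
np.savez('pics/s19.npz',**c)
w=eyes.capture('wrist');cv2.imwrite('pics/w19.png',w['img'][:,:,::-1])
t=eyes.capture('top');cv2.imwrite('pics/t19.png',cv2.resize(t['img'][210:310,270:395,::-1],(750,600)))
s=r.get_state();st(s)
M=Ro.from_quat(s['tool_rot']).as_matrix()
for y in(-13,13):
  for z in(-9,9):
    u=(proj(c,s['ee_pos']+M@np.array([TIP,y,z])/1e3)-[265,190])*7.5;print(y,z,u.round())
# intersect edge_a right corner ray with dock y=-34 plane
for uv in((338,305),(483,232)):
    o,d=ray(c,(230+uv[0]/6-.4,180+uv[1]/6-.4));o=dock(o)*1e3;d=DR.T@d
    for y in(-34,26):
        print(uv,y,(o+d*(y-o[1])/d[1]).round(1))
"
```

```text
t 12.8 dock mm [-65.8  -3.8  57.9] tilt 17.0 yawerr 0.0 F [-0.  -0.2  1.1] gap 26.2
-13 -9 [169. 253.]
-13 9 [207. 272.]
13 -9 [245. 211.]
13 9 [284. 229.]
(338, 305) -34 [-56.8 -34.   60. ]
(338, 305) 26 [-144.9   26.   -39.9]
(483, 232) -34 [ 22.2 -34.  146.2]
(483, 232) 26 [-54.8  26.   58.5]
```

View pics/s19.png

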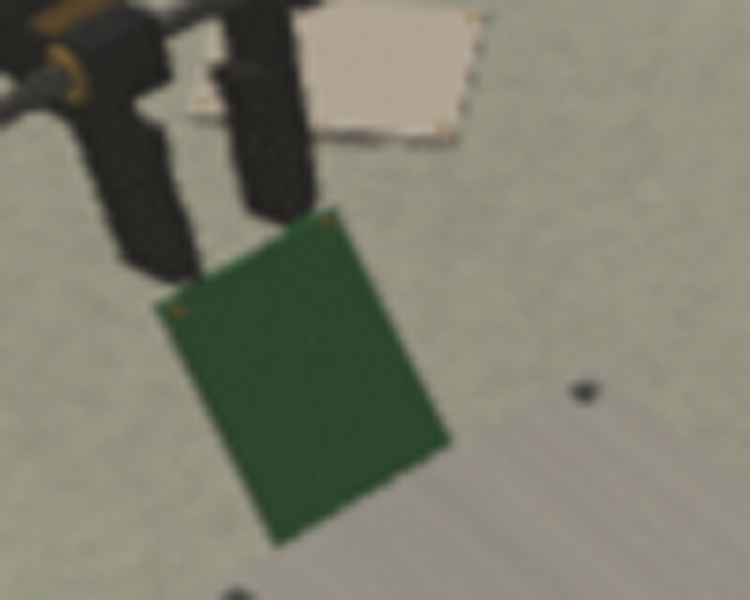

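View pics/t19.png

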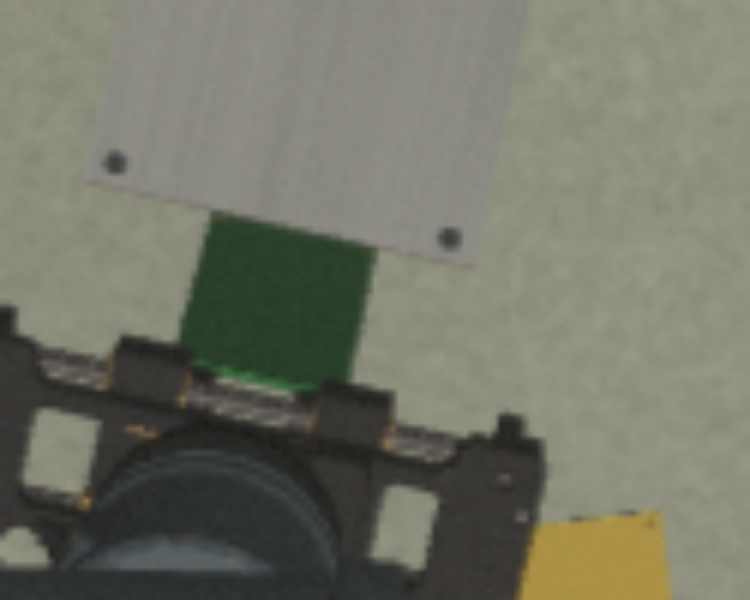

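View pics/w19.png

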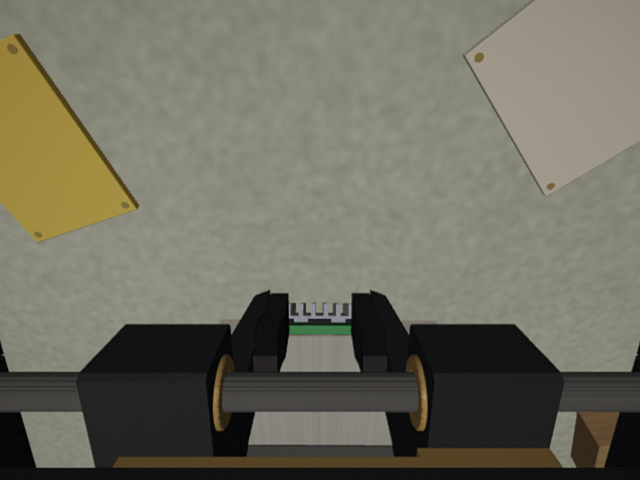

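>>> apply_moves:
  steps:
    - [[-0.4,0.9,0,0.5,0,0,0],[-0.4,0,0,0,0,0,0]]

```text
clock: 13.0
ee_pos: [0.5312, 0.0567, 0.02]
tool_rot: [0.069, 0.591, -0.093, 0.798]
contact_force: [-3.5, 0.7, 5.2]
finger_gap: 0.0264
```

```bash
python3 -c "
from h import *
from bench import r,eyes
go(r.get_state(),-88,-5,4.8)"
```

```text
t 13.0 dock mm [-65.2  -3.8  57.3] tilt 17.0 yawerr 0.0 F [-3.6 -0.1  5.2] gap 26.4
tool delta mm [ 43.6  -1.2 -37.1]
```

>>> apply_moves:
  steps:
    - [[-0.4,-1.3,0,2.7,0,0,0],[-0.4,-1.2,0,2.75,0,0,0],[-0.4,-1.1,0,2.8,0,0,0],[-0.4,0,0,0,0,0,0]]

```text
clock: 13.4
ee_pos: [0.5391, 0.0549, 0.0265]
tool_rot: [0.069, 0.59, -0.093, 0.799]
contact_force: [-2.3, 0.1, 2.4]
finger_gap: 0.0264
```

```bash
python3 -c "
from h import *
from bench import r,eyes
go(r.get_state(),-88,-5,4.8)
c=eyes.capture('scene');cv2.imwrite('pics/s20.png',cv2.resize(c['img'][190:270,265:365,::-1],(750,600),interpolation=cv2.INTER_CUBIC))"
```

```text
t 13.4 dock mm [-57.2  -3.8  63.8] tilt 17.1 yawerr 0.0 F [-2.3 -0.4  2.4] gap 26.4
tool delta mm [ 47.3  -1.2 -46.7]
```

View pics/s20.png

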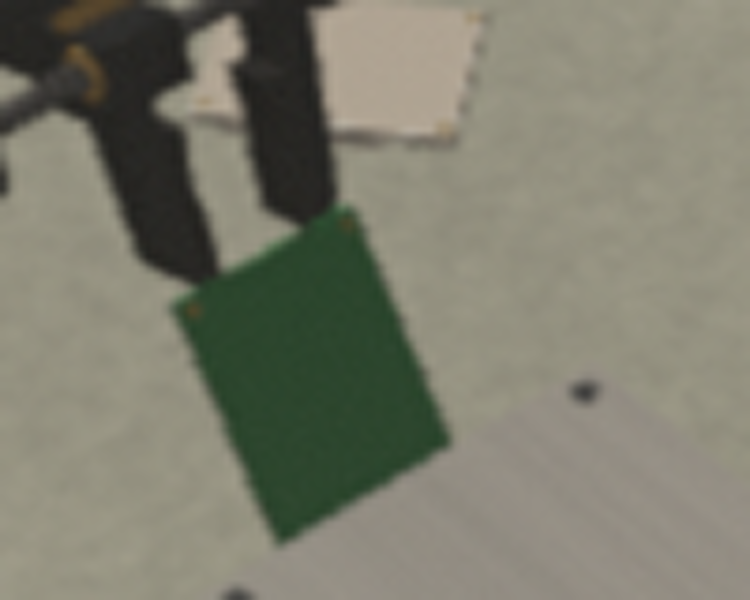

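>>> apply_moves:
  steps:
    - [[-0.4,-0.75,0,2.9,0,0,0],[-0.4,-0.7,0,2.9,0,0,0],[-0.4,-0.7,0,2.9,0,0,0],[-0.4,-0.6,0,2.9,0,0,0],[-0.4,0,0,0,0,0,0]]

```text
clock: 13.95
ee_pos: [0.5492, 0.0525, 0.0325]
tool_rot: [0.069, 0.59, -0.093, 0.799]
contact_force: [-1.7, -0.0, 3.2]
finger_gap: 0.0264
```

```bash
python3 -c "
from h import *
from bench import r,eyes
go(r.get_state(),-88,-5,4.8)
c=eyes.capture('scene');cv2.imwrite('pics/s21.png',cv2.resize(c['img'][190:270,265:365,::-1],(750,600),interpolation=cv2.INTER_CUBIC))"
```

```text
t 13.95 dock mm [-46.9  -3.8  69.7] tilt 17.1 yawerr 0.0 F [-1.7 -0.4  3.2] gap 26.4
tool delta mm [ 50.   -1.2 -58.4]
```

View pics/s21.png

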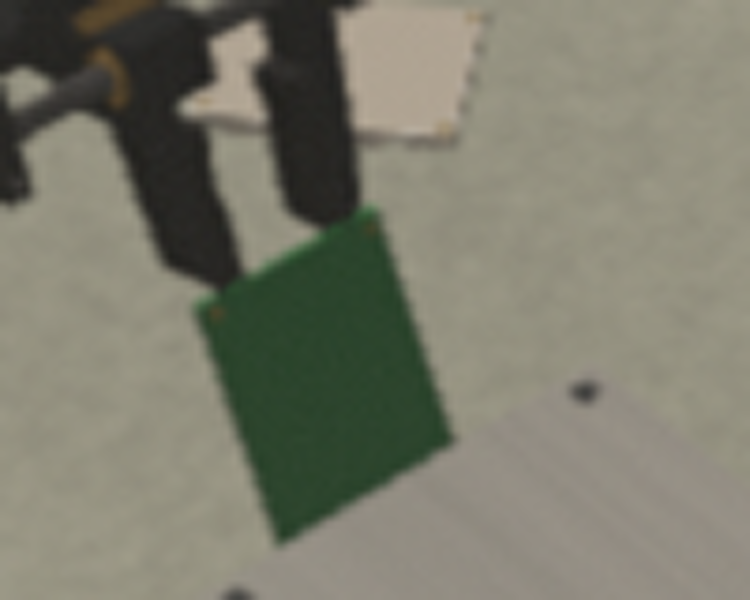

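>>> apply_moves:
  steps:
    - [[-0.4,-0.35,0,3.0,0,0,0],[-0.4,-0.2,0,3.0,0,0,0],[-0.4,-0.1,0,3.0,0,0,0],[-0.4,0,0,3.0,0,0,0],[-0.4,0,0,0,0,0,0]]

```text
clock: 14.5
ee_pos: [0.5603, 0.0498, 0.0368]
tool_rot: [0.069, 0.59, -0.093, 0.799]
contact_force: [-2.3, 0.2, 5.8]
finger_gap: 0.0261
```

```bash
python3 -c "
from h import *
from bench import r,eyes
go(r.get_state(),-88,-5,4.8)
c=eyes.capture('scene');cv2.imwrite('pics/s22.png',cv2.resize(c['img'][190:270,265:365,::-1],(750,600),interpolation=cv2.INTER_CUBIC))"
```

```text
t 14.5 dock mm [-35.4  -3.8  74.1] tilt 17.1 yawerr 0.0 F [-2.3 -0.3  5.8] gap 26.1
tool delta mm [ 50.8  -1.2 -70.6]
```

View pics/s22.png

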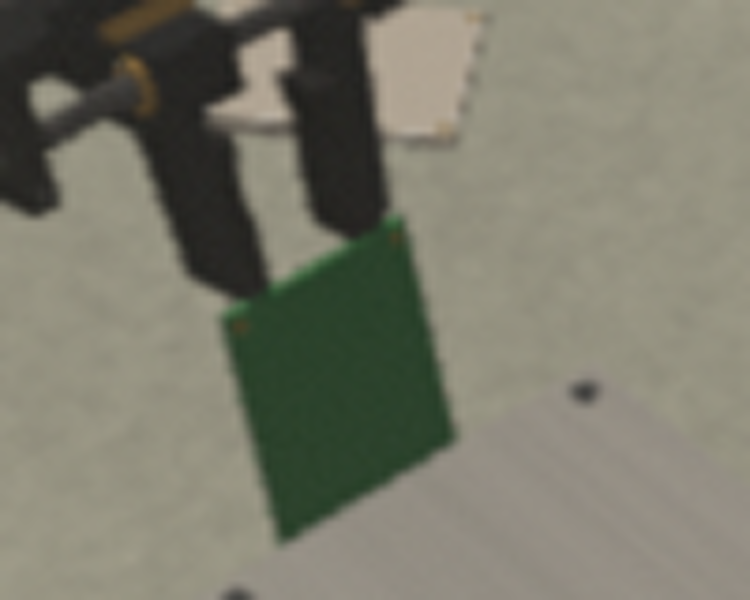

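>>> apply_moves:
  steps:
    - [[-0.4,-0.1,0,3.0,0,0,0],[-0.4,0.05,0,3.0,0,0,0],[-0.4,0.15,0,3.0,0,0,0],[-0.4,0.25,0,3.0,0,0,0],[-0.4,0,0,0,0,0,0]]

```text
clock: 15.05
ee_pos: [0.5711, 0.0473, 0.0394]
tool_rot: [0.069, 0.591, -0.093, 0.799]
contact_force: [-1.2, -0.1, 4.4]
finger_gap: 0.0265
```

```bash
python3 -c "
from h import *
from bench import r,eyes
go(r.get_state(),-88,-5,4.8)
c=eyes.capture('scene');cv2.imwrite('pics/s23.png',cv2.resize(c['img'][190:270,265:365,::-1],(750,600),interpolation=cv2.INTER_CUBIC))"
```

```text
t 15.05 dock mm [-24.3  -3.8  76.7] tilt 17.0 yawerr 0.0 F [-1.2 -0.3  4.4] gap 26.5
tool delta mm [ 50.1  -1.2 -82. ]
```

View pics/s23.png

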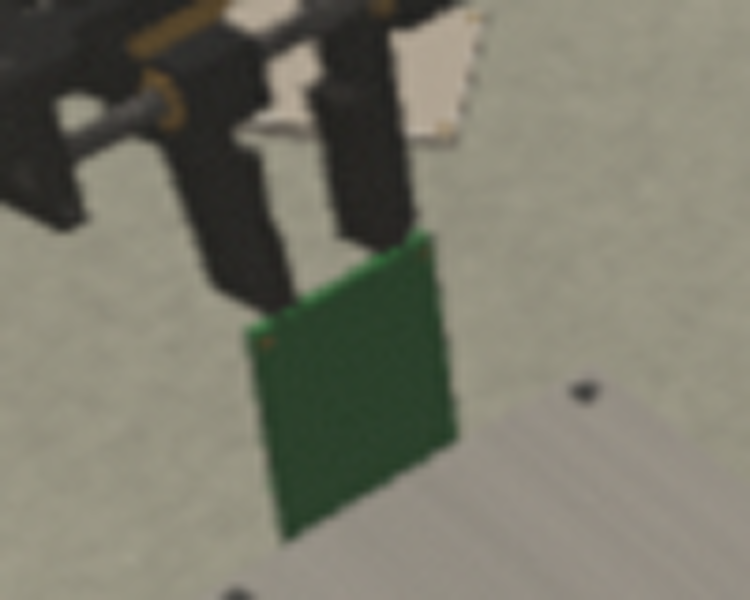

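>>> apply_moves:
  steps:
    - [[-0.4,0.4,0,3.0,0,0,0],[-0.4,0.55,0,2.95,0,0,0],[-0.4,0.65,0,2.95,0,0,0],[-0.4,0.7,0,2.9,0,0,0],[-0.4,0,0,0,0,0,0]]

```text
clock: 15.6
ee_pos: [0.5825, 0.0445, 0.0404]
tool_rot: [0.069, 0.591, -0.093, 0.798]
contact_force: [-0.4, -0.4, 3.8]
finger_gap: 0.0265
```

```bash
python3 -c "
from h import *
from bench import r,eyes
go(r.get_state(),-88,-5,4.8)
c=eyes.capture('scene');cv2.imwrite('pics/s24.png',cv2.resize(c['img'][190:270,265:365,::-1],(750,600),interpolation=cv2.INTER_CUBIC))"
```

```text
t 15.6 dock mm [-12.6  -3.8  77.7] tilt 17.0 yawerr 0.0 F [-0.3 -0.5  3.8] gap 26.5
tool delta mm [ 47.7  -1.2 -93.4]
```

View pics/s24.png

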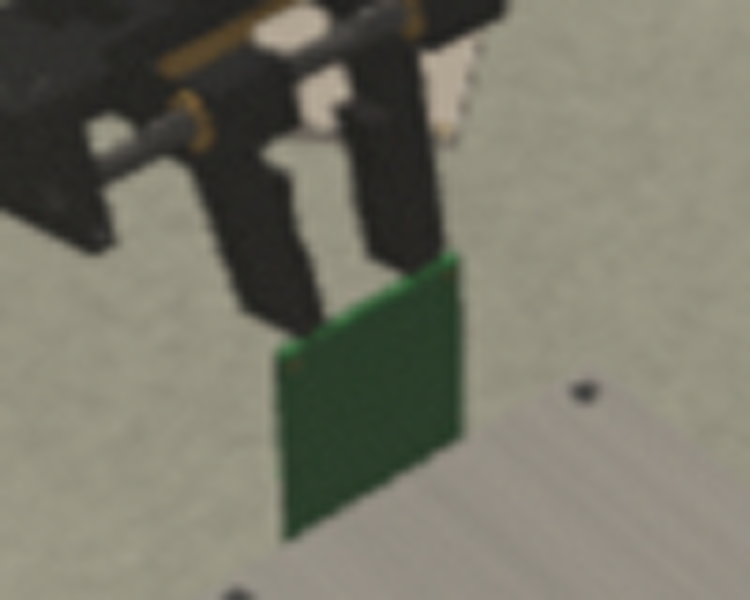

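>>> apply_moves:
  steps:
    - [[-0.4,0.85,0,2.9,0,0,0],[-0.4,0.95,0,2.9,0,0,0],[-0.4,1.05,0,2.8,0,0,0],[-0.4,0,0,0,0,0,0]]

```text
clock: 16.05
ee_pos: [0.5913, 0.0425, 0.0402]
tool_rot: [0.069, 0.591, -0.093, 0.798]
contact_force: [0.3, -0.2, 3.0]
finger_gap: 0.0266
```

```bash
python3 -c "
from h import *
from bench import r,eyes
go(r.get_state(),-88,-5,4.8)
c=eyes.capture('scene');cv2.imwrite('pics/s25.png',cv2.resize(c['img'][190:270,265:365,::-1],(750,600),interpolation=cv2.INTER_CUBIC))"
```

```text
t 16.05 dock mm [-3.5 -3.8 77.5] tilt 17.0 yawerr 0.0 F [ 0.3 -0.1  3. ] gap 26.6
tool delta mm [  44.8   -1.2 -102. ]
```

View pics/s25.png

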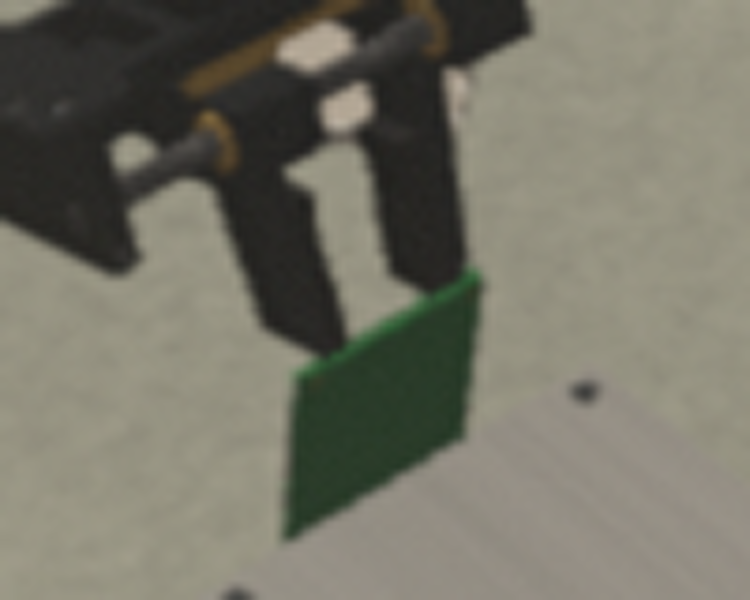

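>>> apply_moves:
  steps:
    - [[-0.4,1.2,0,2.8,0,0,0],[-0.4,1.35,0,2.75,0,0,0],[-0.4,1.45,0,2.7,0,0,0],[-0.4,0,0,0,0,0,0]]

```text
clock: 16.5
ee_pos: [0.5999, 0.0405, 0.0386]
tool_rot: [0.069, 0.591, -0.093, 0.798]
contact_force: [0.3, -0.3, 2.7]
finger_gap: 0.0263
```

```bash
python3 -c "
from h import *
from bench import r,eyes
go(r.get_state(),-88,-5,4.8)
c=eyes.capture('scene');cv2.imwrite('pics/s26.png',cv2.resize(c['img'][190:270,265:365,::-1],(750,600),interpolation=cv2.INTER_CUBIC))"
```

```text
t 16.5 dock mm [ 5.3 -3.8 75.9] tilt 17.0 yawerr 0.0 F [ 0.3 -0.2  2.7] gap 26.3
tool delta mm [  40.7   -1.2 -110. ]
```

View pics/s26.png

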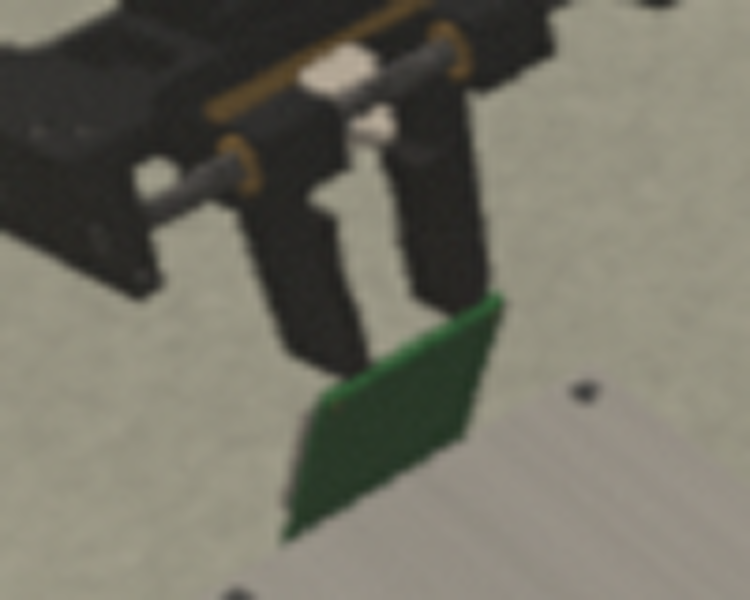

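>>> apply_moves:
  steps:
    - [[-0.4,1.5,0,2.7,0,0,0],[-0.4,1.7,0,2.6,0,0,0],[-0.4,1.8,0,2.6,0,0,0],[-0.4,0,0,0,0,0,0]]

```text
clock: 16.95
ee_pos: [0.6084, 0.0384, 0.0359]
tool_rot: [0.069, 0.591, -0.093, 0.798]
contact_force: [-0.8, -0.5, 0.8]
finger_gap: 0.0264
```

```bash
python3 -c "
from h import *
from bench import r,eyes
go(r.get_state(),-88,-5,4.8)
c=eyes.capture('scene');cv2.imwrite('pics/s27.png',cv2.resize(c['img'][190:270,265:365,::-1],(750,600),interpolation=cv2.INTER_CUBIC))"
```

```text
t 16.95 dock mm [14.1 -3.9 73.2] tilt 16.9 yawerr 0.0 F [-0.7 -0.6  0.8] gap 26.4
tool delta mm [  35.6   -1.1 -117.6]
```

View pics/s27.png

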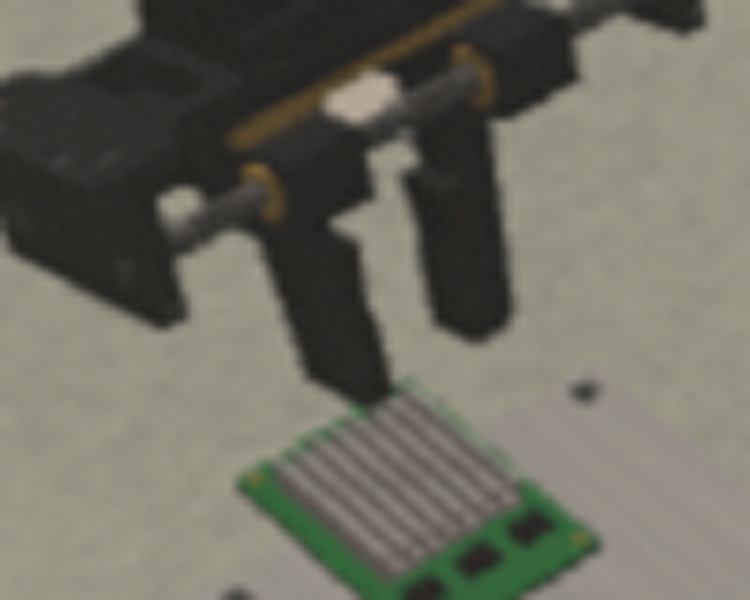

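The board rolled over with the component side up. Next I'll check its pose on the deck.

>>> apply_moves:
  steps:
    - [[-0.4,-15,0,0,0,0,0],[-0.4,-14,0,-35,0,0,0],[-0.4,-14,0,-45,0,0,0],[-0.4,0,0,0,0,0,0]]

```text
clock: 17.4
ee_pos: [0.5135, 0.0606, 0.0506]
tool_rot: [0.068, 0.595, -0.093, 0.796]
contact_force: [0.1, -0.3, -0.1]
finger_gap: 0.0262
```

```bash
python3 -c "
from h import *
from bench import r,eyes
go(r.get_state(),-60,-5,17)
c=eyes.capture('scene');cv2.imwrite('pics/s28.png',cv2.resize(c['img'][190:330,265:440,::-1],(750,600),interpolation=cv2.INTER_CUBIC))
t=eyes.capture('top');np.savez('pics/t28.npz',**t);np.savez('pics/s28.npz',**c);cv2.imwrite('pics/t28.png',cv2.resize(t['img'][170:290,265:415,::-1],(750,600),interpolation=cv2.INTER_CUBIC))"
```

```text
t 17.4 dock mm [-83.1  -4.   88. ] tilt 16.4 yawerr 0.1 F [ 0.2 -0.3 -0.1] gap 26.2
tool delta mm [74.6 -0.9  2. ]
```

View pics/s28.png

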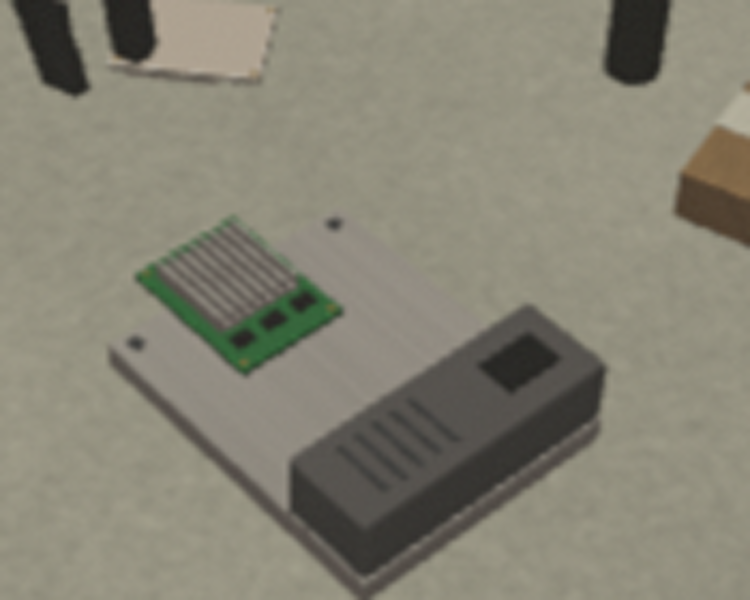

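View pics/t28.png

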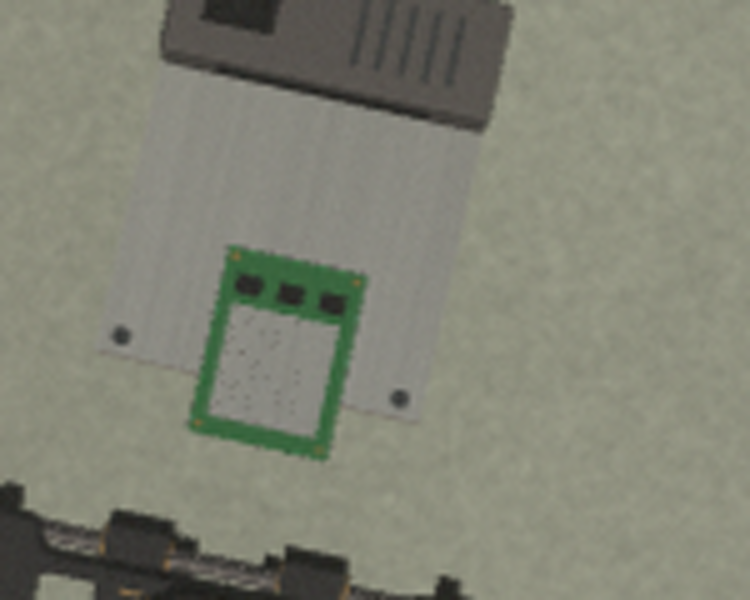

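>>> apply_moves:
  steps:
    - [[-0.4,0,0,0,0,8.4,0],[-0.4,0,0,0,0,8.4,0],[-0.4,0,0,0,0,0,0]]

```text
clock: 17.8
ee_pos: [0.5275, 0.0571, 0.0551]
tool_rot: [0.082, 0.7, -0.083, 0.704]
contact_force: [0.7, -0.6, 0.0]
finger_gap: 0.0263
```

```bash
python3 -c "
from h import *
from bench import r,eyes
go(r.get_state(),-45,-4,30)
t=dict(np.load('pics/t28.npz'))
for u in((190,430),(327,460),(229,247),(366,277)):
  print(u,(dock(onz(t,(265+u[0]/5-.4,170+u[1]/5-.4),.018))*1e3).round(1))"
```

```text
t 17.8 dock mm [-57.8  -4.2  94.1] tilt 0.3 yawerr -0.1 F [ 0.8 -0.4  0. ] gap 26.3
tool delta mm [64.2  0.2 12.5]
(190, 430) [-24.5  24.7  18. ]
(327, 460) [-24.6 -34.   18. ]
(229, 247) [54.3 25.2 18. ]
(366, 277) [ 54.1 -33.8  18. ]
```

>>> apply_moves:
  steps:
    - [[-0.4,35,0,0,0,0,0],[-0.4,35,0,0,0,0,0],[-0.4,6,0,0,0,0,0],[-0.4,0,0,0,0,0,0],[-0.4,0,0,0,0,0,0]]

```text
clock: 18.3
ee_pos: [0.5234, 0.0588, -0.0205]
tool_rot: [0.082, 0.7, -0.082, 0.705]
contact_force: [-0.0, 0.1, 0.3]
finger_gap: 0.0266
```

```bash
python3 -c "
from h import *
from bench import r,eyes
go(r.get_state(),-36,-4.5,16)"
```

```text
t 18.3 dock mm [-62.2  -3.6  18.5] tilt 0.4 yawerr 0.0 F [-0.   0.1  0.3] gap 26.6
tool delta mm [ 2.7 -0.9 26.2]
```

>>> apply_moves:
  steps:
    - [[-0.4,2.4,-0.8,0,0,0,0],[-0.4,0,0,12,0,0,0],[-0.4,0,0,10,0,0,0],[-0.4,0,0,3,0,0,0],[-0.4,0,0,0,0,0,0]]

```text
clock: 18.8
ee_pos: [0.5474, 0.052, -0.0239]
tool_rot: [0.082, 0.701, -0.082, 0.704]
contact_force: [0.2, 0.6, -0.7]
finger_gap: 0.0264
```

>>> apply_moves:
  steps:
    - [[-0.4,0,0,3,0,0,0],[-0.4,0,0,3,0,0,0],[-0.4,0,0,3,0,0,0],[-0.4,0,0,0,0,0,0]]

```text
clock: 19.2
ee_pos: [0.5554, 0.0502, -0.0241]
tool_rot: [0.082, 0.701, -0.082, 0.704]
contact_force: [0.7, -0.3, 0.2]
finger_gap: 0.0265
```

```bash
python3 -c "
from h import *
from bench import r,eyes
go(r.get_state(),-10,-4.5,16)
c=eyes.capture('scene');cv2.imwrite('pics/s29.png',cv2.resize(c['img'][190:330,265:440,::-1],(750,600),interpolation=cv2.INTER_CUBIC))"
```

```text
t 19.2 dock mm [-28.9  -4.6  14.9] tilt 0.2 yawerr 0.0 F [ 0.7 -0.1  0.2] gap 26.5
tool delta mm [-1.1  0.1 18.9]
```

View pics/s29.png

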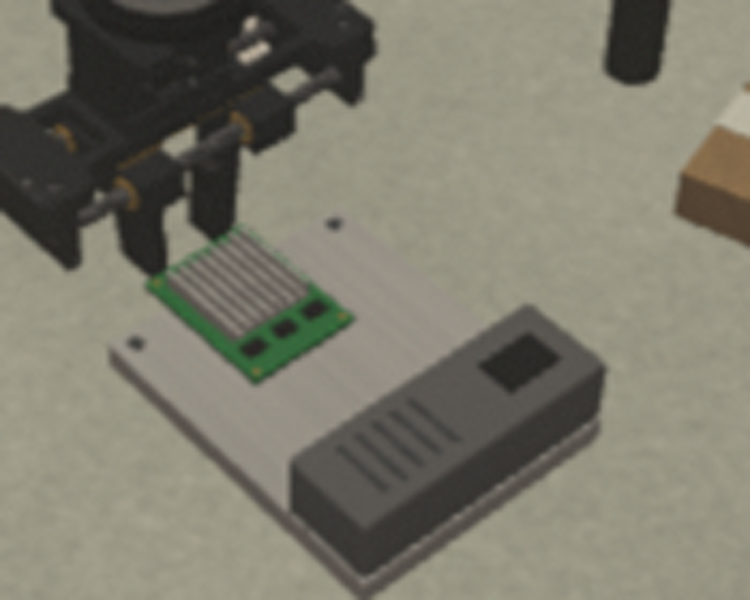

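>>> apply_moves:
  steps:
    - [[-0.4,-1.2,0,3,0,0,0],[-0.4,0,0,4,0,0,0],[-0.4,0,0,4,0,0,0],[-0.4,0,0,0,0,0,0]]

```text
clock: 19.65
ee_pos: [0.5666, 0.0475, -0.0227]
tool_rot: [0.082, 0.701, -0.082, 0.704]
contact_force: [0.0, 0.5, 0.1]
finger_gap: 0.0262
```

```bash
python3 -c "
from h import *
from bench import r,eyes
go(r.get_state(),33,-4.5,16.2)"
```

```text
t 19.65 dock mm [-17.5  -4.6  16.3] tilt 0.3 yawerr 0.0 F [-0.1  0.5  0.1] gap 26.2
tool delta mm [ 0.3  0.1 50.5]
```

>>> apply_moves:
  steps:
    - [[-0.4,0,0,4,0,0,0],[-0.4,0,0,4,0,0,0],[-0.4,0,0,4,0,0,0],[-0.4,0,0,4,0,0,0],[-0.4,0,0,4,0,0,0]]

```text
clock: 20.15
ee_pos: [0.5856, 0.043, -0.0229]
tool_rot: [0.082, 0.701, -0.082, 0.704]
contact_force: [-0.3, 0.3, -0.2]
finger_gap: 0.0266
```

>>> apply_moves:
  steps:
    - [[-0.4,0,0,4,0,0,0],[-0.4,0,0,4,0,0,0],[-0.4,0,0,4,0,0,0],[-0.4,0,0,0,0,0,0]]

```text
clock: 20.55
ee_pos: [0.5976, 0.0402, -0.0227]
tool_rot: [0.082, 0.701, -0.082, 0.704]
contact_force: [-0.0, -0.0, -0.4]
finger_gap: 0.0262
```

```bash
python3 -c "
from h import *
from bench import r,eyes
go(r.get_state(),33,-4.5,16.2)
t=eyes.capture('top');cv2.imwrite('pics/t30.png',cv2.resize(t['img'][150:270,265:415,::-1],(750,600),interpolation=cv2.INTER_CUBIC))
c=eyes.capture('scene');cv2.imwrite('pics/s30.png',cv2.resize(c['img'][190:330,265:440,::-1],(750,600),interpolation=cv2.INTER_CUBIC))"
```

```text
t 20.55 dock mm [14.4 -4.6 16.3] tilt 0.2 yawerr 0.0 F [-0.  -0.  -0.4] gap 26.2
tool delta mm [ 0.2  0.1 18.6]
```

View pics/s30.png

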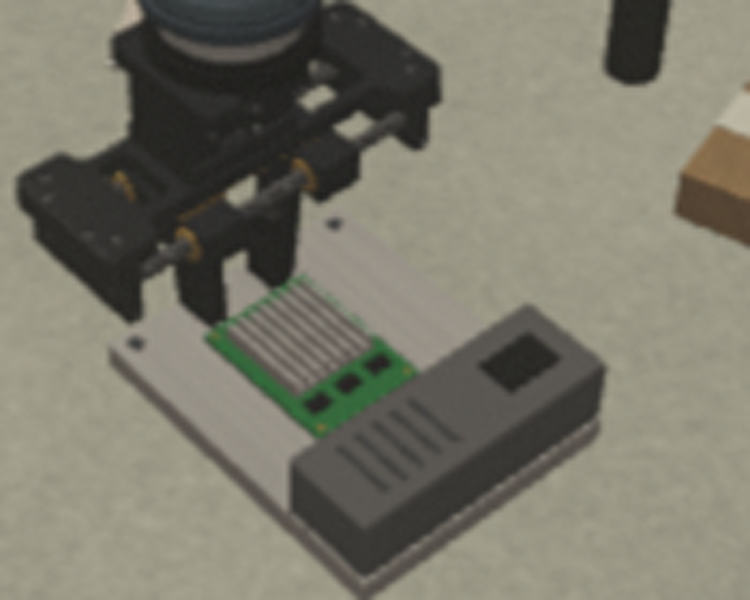

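View pics/t30.png

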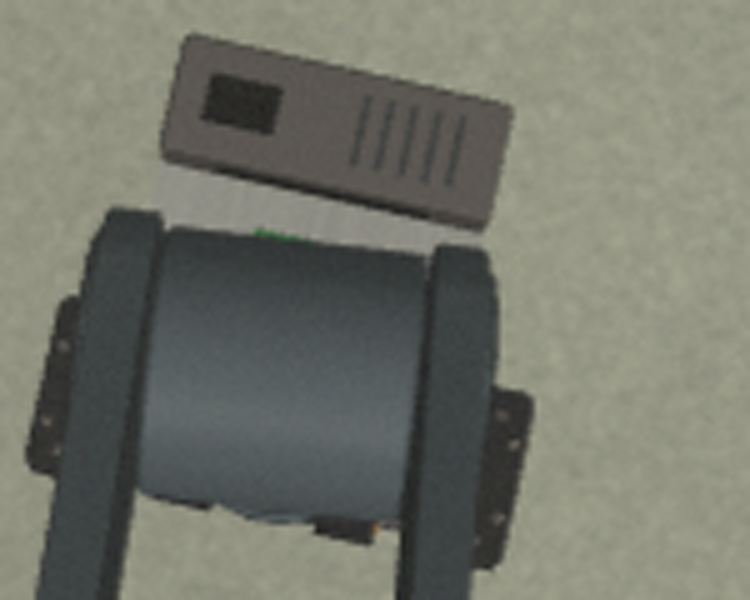

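>>> apply_moves:
  steps:
    - [[-0.4,0,0,4,0,0,0],[-0.4,0,0,4,0,0,0],[-0.4,0,0,4,0,0,0],[-0.4,0,0,4,0,0,0],[-0.4,0,0,0,0,0,0]]

```text
clock: 21.15
ee_pos: [0.6133, 0.0365, -0.0226]
tool_rot: [0.082, 0.701, -0.082, 0.704]
contact_force: [-0.5, 1.0, 0.1]
finger_gap: 0.0263
```

>>> apply_moves:
  steps:
    - [[-0.4,0,0,1.5,0,0,0],[-0.4,0,0,1.5,0,0,0],[-0.4,0,0,0,0,0,0]]

```text
clock: 21.45
ee_pos: [0.6155, 0.036, -0.0227]
tool_rot: [0.082, 0.701, -0.082, 0.704]
contact_force: [0.1, -0.2, 0.6]
finger_gap: 0.0266
```

```bash
python3 -c "
from h import *
from bench import r,eyes
go(r.get_state(),36,-4.5,16.2)"
```

```text
t 21.45 dock mm [32.8 -4.6 16.3] tilt 0.2 yawerr 0.0 F [ 0.1 -0.2  0.6] gap 26.6
tool delta mm [0.1 0.1 3.2]
```

>>> apply_moves:
  steps:
    - [[-0.4,0,0,1,0,0,0],[-0.4,0,0,1,0,0,0],[-0.4,0,0,0,0,0,0]]

```text
clock: 21.75
ee_pos: [0.6163, 0.0358, -0.023]
tool_rot: [0.082, 0.702, -0.082, 0.703]
contact_force: [-5.5, 0.9, 2.9]
finger_gap: 0.0264
```

>>> apply_moves:
  steps:
    - [[-0.4,0,0,1,0,0,0],[-0.4,0,0,0,0,0,0]]

```text
clock: 21.95
ee_pos: [0.6165, 0.0359, -0.0231]
tool_rot: [0.082, 0.702, -0.082, 0.702]
contact_force: [-7.4, 1.8, 4.5]
finger_gap: 0.0266
```

>>> apply_moves:
  steps:
    - [[-0.4,0,0,0.7,0,0,0],[-0.4,0,0,0,0,0,0]]

```text
clock: 22.15
ee_pos: [0.6165, 0.0358, -0.0232]
tool_rot: [0.082, 0.703, -0.082, 0.702]
contact_force: [-9.1, 1.9, 6.7]
finger_gap: 0.0264
```

```bash
python3 -c "
from h import *
from bench import r,eyes
go(r.get_state(),36,-4.5,16.2)
c=eyes.capture('scene');cv2.imwrite('pics/s31.png',cv2.resize(c['img'][210:330,280:430,::-1],(750,600),interpolation=cv2.INTER_CUBIC))"
```

```text
t 22.15 dock mm [34.  -4.5 15.8] tilt -0.1 yawerr 0.0 F [-9.3 -0.2  6.7] gap 26.4
tool delta mm [-0.4 -0.   2. ]
```

View pics/s31.png

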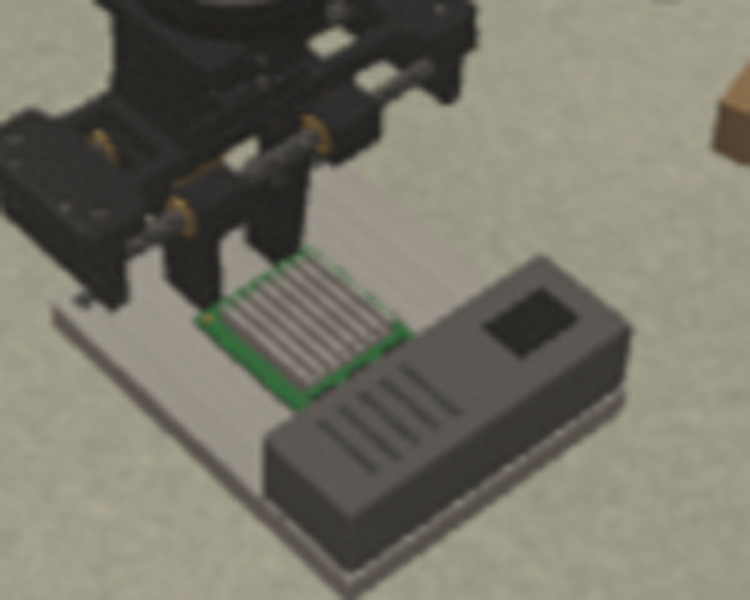

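>>> apply_moves:
  steps:
    - [[-0.4,-0.5,0,-8,0,0,0],[-0.4,-0.5,0,-25,0,0,0],[-0.4,-45,0,-15,0,0,0],[-0.4,-45,0,-20,0,0,0],[-0.4,0,0,-48,0,0,0]]

```text
clock: 22.7
ee_pos: [0.5133, 0.0605, 0.0749]
tool_rot: [0.082, 0.695, -0.082, 0.709]
contact_force: [0.4, 0.0, -0.3]
finger_gap: 0.0265
```

>>> apply_moves:
  steps:
    - [[-0.4,0,0,-48,0,0,0],[-0.4,0,0,-45,0,0,0],[-0.4,0,0,0,0,0,0],[-0.4,0,0,0,0,0,0]]

```text
clock: 23.1
ee_pos: [0.4156, 0.0834, 0.0681]
tool_rot: [0.081, 0.7, -0.082, 0.705]
contact_force: [0.8, 0.3, 0.3]
finger_gap: 0.0266
```

```bash
python3 -c "
from h import *
from bench import r,eyes
st(r.get_state())
t=eyes.capture('top');cv2.imwrite('pics/t32.png',t['img'][:,:,::-1]);cv2.imwrite('pics/t32c.png',cv2.resize(t['img'][150:270,265:415,::-1],(750,600),interpolation=cv2.INTER_CUBIC))
np.savez('pics/t32.npz',**t)
c=eyes.capture('scene');cv2.imwrite('pics/s32.png',cv2.resize(c['img'][210:330,280:430,::-1],(750,600),interpolation=cv2.INTER_CUBIC))
k=big(green(t,(280,170,360,260)));rc=cv2.boxPoints(cv2.minAreaRect(k))
print([(dock(onz(t,p,.018))*1e3).round(1) for p in rc])"
```

```text
t 23.1 dock mm [-172.7   -4.4  107.1] tilt 0.4 yawerr 0.0 F [0.7 0.5 0.3] gap 26.6
[array([44.6, 25.6, 18. ]), array([124.6,  25.8,  18. ]), array([124.5, -33.4,  18. ]), array([ 44.5, -33.3,  18. ])]
```

View pics/t32c.png

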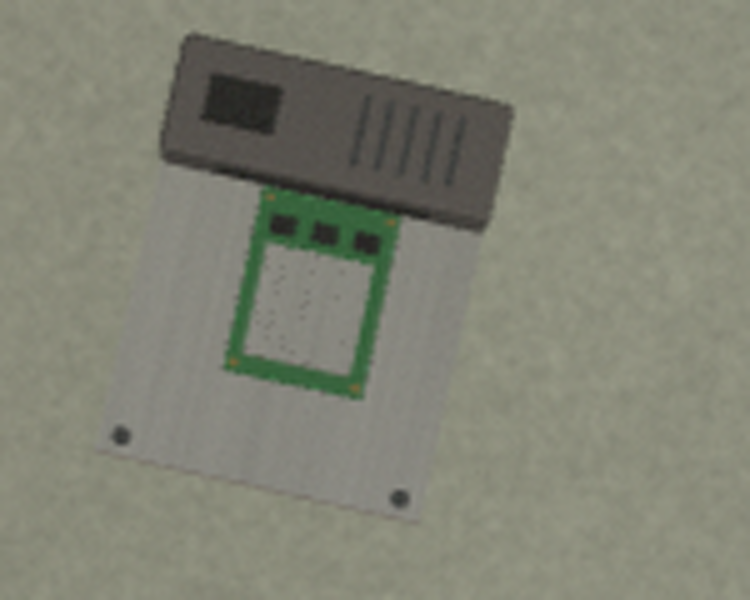

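View pics/s32.png

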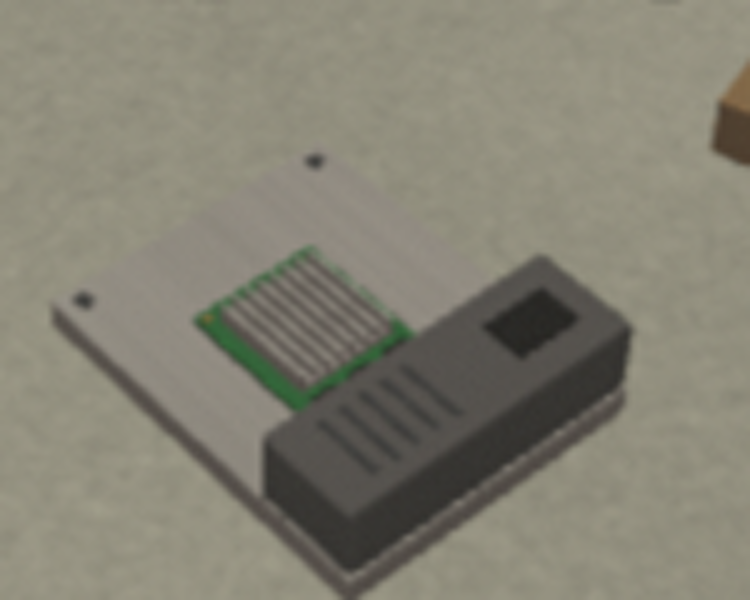

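View pics/t32.png

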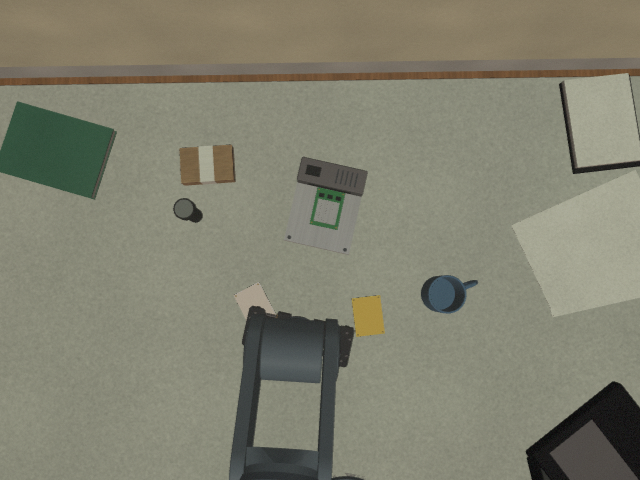

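The top view puts the board from 44.6 to 124.6 mm behind the front edge, against the stop at 125 mm. It is square and component side up, with the mug, torch and carton where they were. Nothing is touching it, so I'm handing in.

```bash
python3 -c "
from bench import r
print(r.hand_in())"
```

```text
the job is handed in; nothing more can be done
None
```

The green board is rolled over on the deck, component side up, and pushed home against the back-stop. I handed the job in at about 23 s of robot time. I pushed it square against the step with two fingertips, tipped it over the deck's front edge, and slid it back. It was never gripped or carried.

**Final position:** the last top view puts the board 44.6 to 124.6 mm behind the front edge, with the back-stop at 125 mm. It is square to within the camera's accuracy and sits about 4 mm off the deck's centre line. The push stopped at about 9 N, and the gripper is well clear. The mug, torch and carton look unmoved.

**Checks that disagreed:**
- **TCP reading:** the reported TCP lay about 39 mm beyond the real fingertips. I saw it in the pictures, confirmed it by touching the desk at up to about 18 N, and corrected for it.
- **Squaring:** my first sideways shift of the fingers dragged the board askew again, so I squared it a second time before tipping it.
- **End of the push:** the board stopped with the fingertips about 2 mm short of where I reckoned they should be, which is within calibration error. The pictures show it against the stop.

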